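Turn sample tubes in the cradle and file them by length

TASK

Stand every sample tube from the pad upright, cap up, in the blue rack and all the way down: short tubes in the shallow row (the side with the raised label rail), long tubes in the deep row. Change your grip with the leaning cradle: lay a tube in it cap end uphill, let go, and take it again by its cap, because a tube may never be held by its white barrel while it is upright. Leave the tip box and the jar where they stand.

Things in the scene. Friction and masses are not known exactly. Their poses are not given: they have to be found in the camera images.
- tube1: Short tube, 100 mm long over all, 18 g: white round-ended barrel, 16 mm diameter; red flat-sided cap, 18 x 18 mm square, is the last 22 mm. Origin on the axis at mid-length; x runs along the tube to the cap, y and z are square to the cap's flats. Starts lying on the pad on a flat of its cap. May be absent (None from the start).
- tube2: Long tube, 130 mm long over all, 22 g: white round-ended barrel, 16 mm diameter; red flat-sided cap, 18 x 18 mm square, is the last 22 mm. Origin on the axis at mid-length; x runs along the tube to the cap, y and z are square to the cap's flats. Starts lying on the pad on a flat of its cap. May be absent (None from the start).
- tube3: Short tube, 100 mm long over all, 18 g: white round-ended barrel, 16 mm diameter; red flat-sided cap, 18 x 18 mm square, is the last 22 mm. Origin on the axis at mid-length; x runs along the tube to the cap, y and z are square to the cap's flats. Starts lying on the pad on a flat of its cap. May be absent (None from the start).
- tube4: Long tube, 130 mm long over all, 22 g: white round-ended barrel, 16 mm diameter; red flat-sided cap, 18 x 18 mm square, is the last 22 mm. Origin on the axis at mid-length; x runs along the tube to the cap, y and z are square to the cap's flats. Starts lying on the pad on a flat of its cap. May be absent (None from the start).
- tube5: Short tube, 100 mm long over all, 18 g: white round-ended barrel, 16 mm diameter; red flat-sided cap, 18 x 18 mm square, is the last 22 mm. Origin on the axis at mid-length; x runs along the tube to the cap, y and z are square to the cap's flats. Starts lying on the pad on a flat of its cap. May be absent (None from the start).
- tube6: Long tube, 130 mm long over all, 22 g: white round-ended barrel, 16 mm diameter; red flat-sided cap, 18 x 18 mm square, is the last 22 mm. Origin on the axis at mid-length; x runs along the tube to the cap, y and z are square to the cap's flats. Starts lying on the pad on a flat of its cap. May be absent (None from the start).
- pad: Dark rubber bench pad, 360 (x) x 310 (y) x 3 mm thick, fixed; origin at the centre of its underside, on the bench. All tubes start lying on it.
- cradle: Leaning steel cradle on a grey base (150 x 70 x 8 mm), fixed. Origin under the centre of the base, on the bench; x points uphill. A narrow V channel rising at 45 degrees to +x carries a tube's barrel: a resting tube's axis starts at point cradle_foot and runs in direction (0.707, 0, 0.707). A released tube stays there, even if not slid right down to the stop.
- cradle_foot (a point): Where the round end of a tube meets the cradle's end stop (28 mm wide, square to the tube): (-45, 0, 40) mm in the cradle's frame. The first 22 mm from here lie between two cheeks 22 mm apart that reach 5 mm beyond the tube's axis.
- cradle_mid (a point): Point on a resting tube's axis, 57 mm along from cradle_foot. Here, beyond the cheeks, the channel is 16 mm wide and lies over 4.5 mm under the tube's axis, so fingers can straddle it; it ends 72 mm along, and the rest of a tube, with its cap, overhangs free.
- rack: Light blue plastic tube rack, 148 (x) x 96 (y) x 70 mm high, fixed; origin at the centre of its underside, on the bench. Two rows of three square 20 mm wells, open at the top; the wells are at x = -48, 0, +48 mm in both rows. In its right row each tube's cap top ends 130 to 134 mm above the bench.
- row_short (a point): Top (height 70 mm) of the middle well of the shallow row, for short tubes: y = -26 mm in the rack's frame, well floors 29 mm above the bench. The label rail, a ridge 12 mm high and 4 mm thick on top of the rack, runs along this side's edge.
- row_long (a point): Top (height 70 mm) of the middle well of the deep row, for long tubes: y = +26 mm in the rack's frame, well floors 4 mm above the bench.
- tip_box: Bystander: yellow pipette-tip box, 85 x 125 x 57 mm, loose; origin at the centre of its underside.
- jar: Bystander: jar with white lid, 64 mm in diameter, 85 mm high, loose; origin at the centre of its underside.

How it is judged:
By the outcome, as a careful person would: the job done as asked, in the order asked, and still so for the second after the job is handed in, with the robot touching nothing.
Of tube1, tube2, tube3, tube4, tube5, tube6 only 3 to 5 are there at a start; the rules pass over those that are not, and their reading is None.
At some moment in a run one of tube1, tube2, tube3, tube4, tube5, tube6 may be knocked a few centimetres aside while the robot is not near it.
It also fails if it takes over 210 s, if anything falls off the work surface, if the arm or the gripper's body presses on something with over 40 N, if the wrist force passes 120 N, or if a joint passes its speed limit or range.

ROBOT

A 6-joint arm with a two-finger parallel gripper is mounted at the origin on the work surface. World frame = base frame: x ahead of the robot, y to its left, z up, the work surface at z = 0. Lengths are in m, angles in rad, forces in N, time in s.
With the tool pointing down it reaches from about 0.25 to 0.725 m from the base axis. Payload 4 kg.
Tool frame: the origin (TCP) lies at the very end of the fingers, on their centre line; the grasp point (between the pads) lies 19 mm behind it; z points along the fingers, y is the line along which they close (so a half turn about z gives the same grasp; the last joint's range is limited). The gripper opens to 85 mm and grips with 20 to 120 N. Pads are 22 mm wide; open, the fingers measure 114 mm over their backs; the gripper's body (76 mm by 85 mm) begins 54 mm behind the grasp point. The pads swing forward as they close: fully open they stand 13 mm farther back than shut.
Start: joints at [1.214, 0.241, 0.005, 1.335, 0, 1.571], TCP at [0.175, 0.469, 0.231] pointing down, gripper open.
Joint ranges: [-2.72, 2.72], [-1.05, 1.87], [-1.09, 1.28], [-1.99, 2.15], [-1.42, 1.44], [-3.14, 3.14]. Speed limits (rad/s): [2.79, 2.79, 3.14, 3.14, 3.14, 3.14].

INTERFACE

Orientations are given as a unit quaternion [x, y, z, w].
In Python, from workcell import bot, vision, workorder gives the robot as it stands.
- The arm moves only by the shell command python3 -m creep 'ROWS' [OPENING]. ROWS is JSON, a list of rows, each a list of 2 entries, a list of its own where there are three numbers: the shift along the tool's x, y, z in mm, then the turn, a rotation vector about the tool's x, y, z in rad. In form: [[[dx, dy, dz], [wx, wy, wz]], ...]. A call has 1 to 12 rows; each row shifts and turns the commanded pose from where the row before left it, along the tool's axes as they then stand; what a row does not reach is not made up. A row lasts 1/8 s, in which the tool goes at most 62.5 mm and 10.7 degrees, less where a joint would pass 70% of its speed; a pose out of reach is approached as far as the arm can. A call is refused whole if a number of a shift passes 62.5 or a number of a turn 0.188, either way. A call with a gripper value outside its range is refused whole. OPENING is the finger opening in mm, from 0 to 85.4, set as the call begins (- or left out, the last holds). The fingers move at their own pace and stop on an object; the grip force is fixed at half the most. Time passes only in rows, so rows that do not move let the fingers close. It gives the time, the measured TCP pose, the force, the opening and the grip force at its end, in the units of the state.
- bot.get_obs(): the state, without advancing time (a new reading comes with each control period).
- vision.camera(name): name is "scene" or "top" or "wrist"; returns a dict with "image" (384x512x3 uint8, blue, green, red), "z_map" (384x512 float32, m along the optical axis (not along the pixel's ray), 0 where there is no reading), "K" (3x3 intrinsics, pixels), "rvec" (rotation vector, rad) and "tvec" (3), from world to camera coordinates, as OpenCV has them; the wrist camera has in their place "tool_from_camera" (4x4, takes a point from camera to tool coordinates, whose origin is the TCP and whose axes are the flange's). Camera axes: x right, y down, z forward; pixel columns grow to the right and rows downward; lengths in m; the calibration is good to about 2 mm. A picture is of the moment at which its call begins: read the wrist's pose just before it.
- workorder.job_done(): hands the job in; it is judged then, once.
Trained networks look in a picture, given as the dict that the camera call returned (one of the last four; its "shot" number tells which), for a name from the list of things; names that differ only in an ending like _2 or _b are one class to them, and where a whole thing is asked for, a point or a joint stands for the part that bears it (a point fixed in the world has none). Each returns a list of dicts, best first, with "score" (0 to 1); they miss things now and then, are a little off and sometimes report something else, mostly with a low value. They report only what shows in the picture. A call takes as long as a camera call.
- vision.spot_in(picture, query): "position" ([column, row] in pixels, amid what is visible of it).
- vision.place_of(picture, query): "position" ([column, row] in pixels: a listed point, or the origin of a listed thing).
The state is a dict: "clock": time; "joint_pos": joint angles; "joint_vel": joint speeds; "tau": joint torques, N m; "eef_pos": TCP position; "tool_rot": TCP orientation; "ft_force": force on the tool from outside, world axes, zero at the start; "ft_torque": the same for the moment, N m; "grip_width": finger opening in m; "grasp_force": force on a finger pad.
Only numpy, scipy, OpenCV 4.12 (cv2) and the standard library are available. Lean on these libraries where they do the work, as an engineer would, in place of code of your own. Each camera call takes 0.05 s, during which the arm holds its last target. There are 200 camera calls.

## Working session

There is one attempt and no reset: what is moved stays moved. The work goes in short steps, Python scripts to look and compute and a shell command to move; the robot and the scene stay as the last step left them, time stands still between calls to the robot, and variables do not carry over. Pictures are saved under pics/ and viewed, at most 14 in all, crops included, and the job is handed in when it is done.

```bash
ls; mkdir -p pics
cat > h.py <<'E'
import numpy as np, cv2
from scipy.spatial.transform import Rotation as R
from workcell import bot, vision, workorder
def toworld(p,uv,z=None,depth=None):
    K=p["K"];Rm=cv2.Rodrigues(np.array(p["rvec"],float))[0];t=np.array(p["tvec"],float).ravel()
    d=np.linalg.inv(K)@np.array([uv[0],uv[1],1.])
    C=-Rm.T@t; D=Rm.T@d
    s=depth if depth is not None else (z-C[2])/D[2]
    return C+s*D
def cloud(p):
    K=p["K"];Rm=cv2.Rodrigues(np.array(p["rvec"],float))[0];t=np.array(p["tvec"],float).ravel()
    v,u=np.mgrid[:384,:512];d=np.stack([u,v,np.ones_like(u)],-1)@np.linalg.inv(K).T
    return (d*p["z_map"][...,None]-t)@Rm
E
python3 - <<'E'
from h import *
o=bot.get_obs();print(o["clock"],o["eef_pos"],o["tool_rot"])
for n in("top","scene"):
    p=vision.camera(n);cv2.imwrite(f"pics/{n}0.png",p["image"]);np.savez(f"{n}0.npz",**{k:v for k,v in p.items()})
    X=cloud(p)
    for q in ["tube1","tube2","cradle","cradle_foot","cradle_mid","rack","row_short","row_long","tip_box","jar","pad"]:
        for r in vision.place_of(p,q)[:6]:
            if r["score"]<.3: continue
            u,v=np.round(r["position"]).astype(int)
            z={"tube1":.012,"tube2":.012,"cradle_foot":.04,"cradle_mid":.08,"row_short":.07,"row_long":.07}.get(q,0)
            print(n,q,round(r["score"],2),np.round(r["position"],1),"plane",np.round(toworld(p,r["position"],z),3),"depth",np.round(X[min(v,383),min(u,511)],3))
E
```

```text
pics
0.0 [0.17443459 0.46790686 0.23041153] [ 1.77467318e-01  9.84126128e-01 -1.04144499e-03 -1.77887361e-04]
top tube1 0.83 [194.9 264.7] plane [0.426 0.118 0.012] depth [0.426 0.117 0.021]
top tube1 0.81 [121.3 258.8] plane [0.442 0.289 0.012] depth [0.442 0.288 0.019]
top tube1 0.76 [163.9 258.8] plane [0.441 0.19  0.012] depth [0.44  0.188 0.023]
top tube1 0.76 [122.9 193.7] plane [0.595 0.291 0.012] depth [0.593 0.288 0.021]
top tube1 0.72 [193.1 189. ] plane [0.604 0.123 0.012] depth [0.603 0.123 0.016]
top tube2 0.83 [194.9 264.7] plane [0.426 0.118 0.012] depth [0.426 0.117 0.021]
top tube2 0.81 [121.3 258.8] plane [0.442 0.289 0.012] depth [0.442 0.288 0.019]
top tube2 0.76 [163.9 258.8] plane [0.441 0.19  0.012] depth [0.44  0.188 0.023]
top tube2 0.76 [122.9 193.7] plane [0.595 0.291 0.012] depth [0.593 0.288 0.021]
top tube2 0.72 [193.1 189. ] plane [0.604 0.123 0.012] depth [0.603 0.123 0.016]
top cradle 0.72 [265.7 240.8] plane [ 0.479 -0.047  0.   ] depth [ 0.479 -0.048  0.009]
top cradle_foot 0.98 [247.3 237.4] plane [ 0.486 -0.005  0.04 ] depth [ 0.487 -0.004  0.04 ]
[... 2137 characters left out ...]
mid 0.65 [235.5 161.6] plane [ 0.483 -0.044  0.08 ] depth [ 0.382 -0.023 -0.004]
scene cradle_mid 0.39 [357.4 185.6] plane [0.663 0.241 0.08 ] depth [0.597 0.284 0.01 ]
scene rack 0.69 [148.4 216.7] plane [ 0.553 -0.303 -0.   ] depth [ 0.622 -0.295  0.068]
scene rack 0.69 [156.4 192.9] plane [ 0.464 -0.275 -0.   ] depth [ 0.534 -0.27   0.063]
scene row_short 0.69 [134.8 201.2] plane [ 0.559 -0.324  0.07 ] depth [ 0.549 -0.325  0.061]
scene row_long 0.83 [154.4 190.7] plane [ 0.532 -0.273  0.07 ] depth [ 0.529 -0.274  0.066]
scene tip_box 0.83 [292.2 260.5] plane [0.791 0.024 0.   ] depth [0.827 0.008 0.054]
scene jar 0.6 [212.7 277.4] plane [ 0.789 -0.171  0.   ] depth [ 0.821 -0.172  0.047]
```

View pics/top0.png

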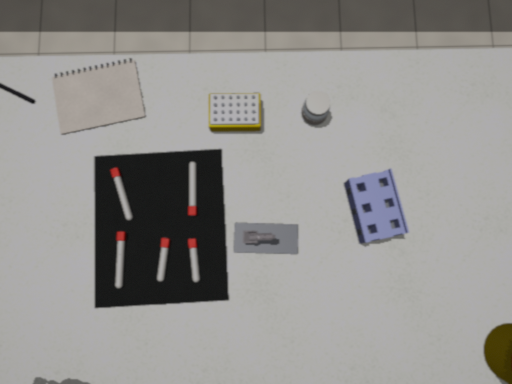

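View pics/scene0.png

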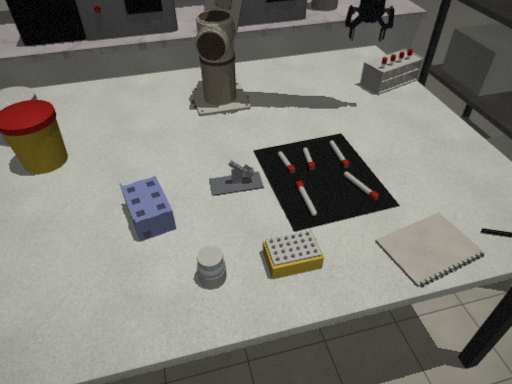

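Top view: five tubes on the pad. Three are long: (122,194), (192,189) and (121,260). Two are short: (163,259) and (194,261). The cradle is at (266,238), with uphill towards the image right (world -y). The rack is at (377,207), with the rail on its right side. The scene view agrees.

```bash
cat >> h.py <<'E'
def tubes(p,show=True):
    im=p["image"].astype(int);X=cloud(p);b,g,r=im[...,0],im[...,1],im[...,2]
    red=(r>90)&(g<70)&(b<70); wh=(im.min(-1)>85)
    inp=(X[...,0]>.36)&(X[...,0]<.69)&(X[...,1]>.06)&(X[...,1]<.37)
    m=((red|wh)&inp&(p["z_map"]>0)).astype(np.uint8)
    n,l,st,ce=cv2.connectedComponentsWithStats(m,connectivity=8);out=[]
    for i in range(1,n):
        if st[i,4]<60: continue
        v,u=np.nonzero(l==i)
        W=np.array([toworld(p,(a,c),.015) for a,c in zip(u,v)])[:,:2]
        d=np.linalg.svd(W-W.mean(0),full_matrices=False)[2][0]
        rm=red[v,u]
        if rm.sum()==0: continue
        if d@(W[rm].mean(0)-W.mean(0))<0:d=-d
        s=(W-W.mean(0))@d; lo,hi=np.percentile(s,1),np.percentile(s,99)
        n_=np.array([-d[1],d[0]]);w=(W-W.mean(0))@n_
        out.append(dict(tail=W.mean(0)+d*lo,cap=W.mean(0)+d*hi,d=d,len=hi-lo,px=ce[i]))
        if show: print("tube px",np.round(ce[i]),"tail",np.round(W.mean(0)+d*lo,4),"cap",np.round(W.mean(0)+d*hi,4),"dir",np.round(d,3),"len",round(hi-lo,4),"wid",round(np.ptp(w),4))
    return out
def pose(o=None):
    o=o or bot.get_obs();T=np.eye(4);T[:3,:3]=R.from_quat(o["tool_rot"]).as_matrix();T[:3,3]=o["eef_pos"];return T
def mk(p,x,z):
    z=np.array(z,float);z/=np.linalg.norm(z);x=np.array(x,float);x-=z*(x@z);x/=np.linalg.norm(x)
    T=np.eye(4);T[:3,:3]=np.c_[x,np.cross(z,x),z];T[:3,3]=p;return T
def plan(wps,T=None,vmax=45,wmax=.15):
    """print n identical rows between waypoints; chain predicted pose. wps: (T, n or None)"""
    T=pose() if T is None else T
    for G,n in wps:
        D=np.linalg.inv(T)@G;rv=R.from_matrix(D[:3,:3]).as_rotvec()
        n=n or max(1,int(np.ceil(max(np.linalg.norm(D[:3,3])/vmax*1e3,np.linalg.norm(rv)/wmax))))
        w=np.round(rv/n,3);Rs=R.from_rotvec(w).as_matrix()
        S=sum(np.linalg.matrix_power(Rs,k) for k in range(n))
        t=np.round(np.linalg.solve(S,D[:3,3])*1e3,1)
        print(n,"x",f"[{t.tolist()},{w.tolist()}]")
        E=np.eye(4);E[:3,:3]=Rs;E[:3,3]=t/1e3
        for _ in range(n):T=T@E
    return T
def wcloud(p,T):
    K=p["K"];v,u=np.mgrid[:384,:512];d=np.stack([u,v,np.ones_like(u)],-1)@np.linalg.inv(K).T
    c=d*p["z_map"][...,None];M=T@np.array(p["tool_from_camera"]);return c@M[:3,:3].T+M[:3,3]
E
python3 - <<'E'
from h import *
p=dict(np.load("top0.npz",allow_pickle=True));tubes(p)
im=p["image"].astype(int);X=cloud(p)
# rack top points
reg=(X[...,0]>.42)&(X[...,0]<.70)&(X[...,1]<-.15)&(X[...,1]>-.45)
for lo,hi in((.055,.1),(.062,.1)):
    m=reg&(X[...,2]>lo)&(X[...,2]<hi)
    W=X[m];r=cv2.minAreaRect((W[:,:2]*1e3).astype(np.float32));print("rack",r,m.sum(),np.percentile(W[:,2],[5,50,95]))
m=reg&(im[...,0]-im[...,2]>25);v,u=np.nonzero(m)
W=np.array([toworld(p,(a,b),.07) for a,b in zip(u,v)]);print("rackcol",cv2.minAreaRect((W[:,:2]*1e3).astype(np.float32)))
reg=(X[...,0]>.4)&(X[...,0]<.56)&(X[...,1]<.05)&(X[...,1]>-.16)
m=reg&(im.max(-1)<150)
v,u=np.nonzero(m);W=np.array([toworld(p,(a,b),.008) for a,b in zip(u,v)]);print("cradle",cv2.minAreaRect((W[:,:2]*1e3).astype(np.float32)),m.sum())
# look pose above cradle
c=np.array(vision.camera("wrist")["tool_from_camera"]);print(np.round(c,3))
plan([(mk([.44,-.03,.25],[0,1,0],[0,0,-1]),None)])
E
```

```text
tube px [192. 189.] tail [0.669  0.1259] cap [0.5417 0.1257] dir [-1.    -0.001] len 0.1273 wid 0.019
tube px [121. 193.] tail [0.5358 0.2736] cap [0.6577 0.3146] dir [0.948 0.319] len 0.1286 wid 0.02
tube px [119. 258.] tail [0.3785 0.2943] cap [0.5066 0.2925] dir [ 1.    -0.014] len 0.1282 wid 0.0193
tube px [162. 258.] tail [0.3931 0.1989] cap [0.4892 0.188 ] dir [ 0.994 -0.113] len 0.0967 wid 0.0192
tube px [193. 259.] tail [0.39   0.1157] cap [0.4876 0.1262] dir [0.994 0.107] len 0.0982 wid 0.0192
rack ((552.397705078125, -296.7753601074219), (148.1878204345703, 98.19563293457031), 11.761869430541992) 2652 [0.06369156 0.07043967 0.07980552]
rack ((552.42919921875, -296.92584228515625), (148.18077087402344, 97.89510345458984), 11.766237258911133) 2555 [0.06649923 0.07054155 0.08023408]
rackcol ((551.8659057617188, -297.814453125), (146.6709747314453, 101.4438705444336), 11.75418472290039)
cradle ((686.637939453125, 0.5941162109375), (1265.8115234375, 900.4069213867188), 84.50418090820312) 2263
[[-0.    -0.952 -0.305  0.079]
 [ 1.    -0.     0.     0.   ]
 [-0.    -0.305  0.952 -0.143]
 [ 0.     0.     0.     1.   ]]
13 x [[-45.5, -7.7, -1.4],[-0.0, -0.0, 0.093]]
```

```bash
python3 -m creep '[[[-45.5,-7.7,-1.4],[0,0,0.093]],[[-45.5,-7.7,-1.4],[0,0,0.093]],[[-45.5,-7.7,-1.4],[0,0,0.093]],[[-45.5,-7.7,-1.4],[0,0,0.093]],[[-45.5,-7.7,-1.4],[0,0,0.093]],[[-45.5,-7.7,-1.4],[0,0,0.093]],[[-45.5,-7.7,-1.4],[0,0,0.093]],[[-45.5,-7.7,-1.4],[0,0,0.093]],[[-45.5,-7.7,-1.4],[0,0,0.093]],[[-45.5,-7.7,-1.4],[0,0,0.093]],[[-45.5,-7.7,-1.4],[0,0,0.093]],[[-45.5,-7.7,-1.4],[0,0,0.093]]]' 36
python3 -m creep '[[[-45.5,-7.7,-1.4],[0,0,0.093]],[[0,0,0],[0,0,0]],[[0,0,0],[0,0,0]]]'
python3 - <<'E'
from h import *
o=bot.get_obs();print(np.round(o["joint_pos"],3),o["eef_pos"],np.round(pose(o)[:3,:3],3))
T=pose();p=vision.camera("wrist");cv2.imwrite("pics/w1.png",p["image"]);np.savez("w1.npz",T=T,**p)
W=wcloud(p,T)
for q in("cradle","cradle_foot","cradle_mid"):
    for r in vision.place_of(p,q)[:2]:
        u,v=np.clip(np.round(r["position"]).astype(int),0,[511,383]);
        d=np.linalg.inv(p["K"])@[*r["position"],1];M=T@p["tool_from_camera"];D=M[:3,:3]@d;C=M[:3,3]
        z={"cradle":0,"cradle_foot":.04,"cradle_mid":.0803}[q]
        print(q,round(r["score"],2),r["position"],np.round(C+D*(z-C[2])/D[2],4),np.round(W[v,u],4))
E
```

```text
clock: 2.75
eef_pos: [0.4428, 0.0148, 0.2482]
tool_rot: [0.673, 0.74, 0.0, 0.0]
ft_force: [0.2, 0.1, -0.7]
grip_width: 0.036
grasp_force: 0.0
clock: 3.12
eef_pos: [0.4394, -0.0296, 0.2495]
tool_rot: [0.705, 0.709, 0.0, -0.0]
ft_force: [-0.1, 0.2, 0.4]
grip_width: 0.036
grasp_force: 0.0
[-0.068  0.115 -0.102  1.354  0.     1.498] [ 0.43936661 -0.02962695  0.24954013] [[-0.005  1.     0.   ]
 [ 1.     0.005  0.   ]
 [ 0.     0.    -1.   ]]
cradle 0.56 [294.2, 173.3] [ 0.485  -0.0468  0.    ] [ 0.4775 -0.0315  0.0615]
cradle_foot 0.9 [301.8, 144.2] [ 0.4874 -0.0039  0.04  ] [ 0.4878 -0.0039  0.0385]
cradle_mid 0.72 [300.9, 188.0] [ 0.483  -0.0427  0.0803] [ 0.4845 -0.0456  0.0704]
```

View pics/w1.png

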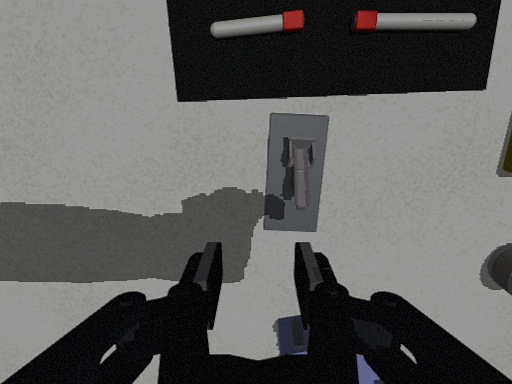

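Wrist view: cradle base corners are about (270,113), (329,116), (316,231) and (264,229). The foot is at (302,144) and the channel end near (302,205). The caps of two tubes show at the top, and one corner of the rack at the bottom.

Run:
```python
from h import *
p=dict(np.load("w1.npz",allow_pickle=True));T=p["T"];W=wcloud(p,T)
m=(W[...,2]>.0045)&(W[...,2]<.012)&(W[...,0]>.42)&(W[...,0]<.56)&(W[...,1]<.06)&(W[...,1]>-.16)
m=cv2.morphologyEx(m.astype(np.uint8),cv2.MORPH_OPEN,np.ones((3,3)))
v,u=np.nonzero(m);print(cv2.minAreaRect((W[v,u,:2]*1e3).astype(np.float32)),m.sum(),W[v,u,2].mean())
M=T@p["tool_from_camera"];C=M[:3,3]
def pr(uv,z):
    D=M[:3,:3]@(np.linalg.inv(p["K"])@[*uv,1]);return np.round(C+D*(z-C[2])/D[2],4)
for c in((270,113),(329,116),(316,231),(264,229)):print(pr(c,.008))
m=(W[...,2]>.03)&(W[...,0]>.45)&(W[...,0]<.53)&(W[...,1]<.03)&(W[...,1]>-.1)
for y in np.arange(.015,-.085,-.008):
    s=m&(abs(W[...,1]-y)<.004)
    if s.sum()>5: print(round(y,3),s.sum(),np.round(np.percentile(W[s][:,0],[2,50,98]),4),np.round(np.percentile(W[s][:,2],[5,50,95]),4))
```

```text
((483.9588317871094, -47.907752990722656), (149.85520935058594, 70.18634033203125), 87.50035858154297) 5006 0.008336730658309591
[0.4528 0.0277 0.008 ]
[0.5223 0.0246 0.008 ]
[ 0.516  -0.1228  0.008 ]
[ 0.4473 -0.1203  0.008 ]
0.007 62 [0.4724 0.4833 0.4995] [0.0426 0.0444 0.0465]
-0.001 185 [0.4721 0.4862 0.4997] [0.0393 0.0441 0.0484]
-0.009 3178 [0.4506 0.4576 0.4931] [0.0504 0.3283 0.3374]
-0.017 7652 [0.4546 0.4839 0.4978] [0.265  0.3141 0.3324]
-0.025 2595 [0.4566 0.4752 0.4908] [0.052  0.3031 0.3257]
-0.033 1889 [0.4566 0.4808 0.4904] [0.062  0.3072 0.3148]
-0.041 660 [0.4566 0.4798 0.4907] [0.0642 0.3064 0.3143]
-0.049 154 [0.4762 0.4835 0.491 ] [0.041  0.0753 0.0818]
-0.057 146 [0.476  0.4836 0.4915] [0.044  0.0826 0.087 ]
-0.065 31 [0.4788 0.483  0.4876] [0.0786 0.0813 0.0834]
```

```bash
cat >> h.py <<'E'
UP=np.array([-.0436,-.999,0]);FOOT=np.array([.4860,-.0029,.04]);Z=np.array([0,0,1.])
U=(UP+Z)/2**.5; N1=(UP-Z)/2**.5
RX=np.array([.979,.204,0]);RY=np.array([-.204,.979,0]);RC=np.array([.5524,-.2968,0])
def pick(tail,cap,L,s=-1,g=.057,zt=.005,T=None):
    tail,cap=np.r_[tail,0],np.r_[cap,0];d=(cap-tail)/np.linalg.norm(cap-tail);m=(tail+cap)/2
    P=m+d*(g-L/2);X=s*d
    print("pick: above,down,(close),lift")
    return plan([(mk(P+Z*.10,X,-Z),None),(mk(P+Z*zt,X,-Z),4),(mk(P+Z*.13,X,-Z),3)],T)
def lay(s=-1,g=.057,gap=.003,dl=.0065,T=None):
    P=FOOT+U*(g+gap)+N1*dl
    print("lay: hover,in,(open),back")
    return plan([(mk(P-N1*.07,s*U,N1),None),(mk(P,s*U,N1),4),(mk(P-N1*.06,s*U,N1),2)],T)
def regrip(L,s=-1,gap=.003,b=.025,T=None):
    P=FOOT+U*(L+gap-b);X=s*N1*-1   # same tool y as in lay
    print("regrip: hover,in,(close),out,upright")
    return plan([(mk(P+U*.07,X,-U),None),(mk(P,X,-U),4),(mk(P+U*.09,X,-U),3),(mk(P+U*.09+Z*.04,s*UP,-Z),None)],T)
def well(i,row,L,b=.025,s=-1,T=None,extra=.003,off=(0,0)):
    A=RC+RX*.048*i+RY*(.026 if row=="long" else -.026)+np.r_[off,0];X=-RY if s>0 else RY
    fl=.004 if row=="long" else .029
    print("well: above,enter,down,(open),up")
    return plan([(mk(A+Z*(L-b+.092),X,-Z),None),(mk(A+Z*(fl+L-b+extra),X,-Z),5),(mk(A+Z*.20,X,-Z),3)],T)
E
python3 - <<'E'
from h import *
T=pick([.390,.1157],[.4876,.1262],.1); lay(T=T)
E
```

```text
pick: above,down,(close),lift
12 x [[9.7, 10.3, 12.5],[0.0, -0.0, -0.139]]
4 x [[0.1, -0.1, 23.6],[0.0, -0.0, -0.001]]
3 x [[-0.0, 0.0, -41.6],[0.0, -0.0, 0.0]]
lay: hover,in,(open),back
13 x [[-8.7, -5.9, 4.3],[0.052, -0.044, 0.125]]
4 x [[-0.0, 0.2, 17.5],[-0.001, -0.0, 0.0]]
2 x [[-0.0, -0.1, -30.1],[-0.001, -0.001, 0.001]]
```

```bash
python3 -m creep '[[[9.7,10.3,12.5],[0,0,-0.139]],[[9.7,10.3,12.5],[0,0,-0.139]],[[9.7,10.3,12.5],[0,0,-0.139]],[[9.7,10.3,12.5],[0,0,-0.139]],[[9.7,10.3,12.5],[0,0,-0.139]],[[9.7,10.3,12.5],[0,0,-0.139]],[[9.7,10.3,12.5],[0,0,-0.139]],[[9.7,10.3,12.5],[0,0,-0.139]],[[9.7,10.3,12.5],[0,0,-0.139]],[[9.7,10.3,12.5],[0,0,-0.139]],[[9.7,10.3,12.5],[0,0,-0.139]],[[9.7,10.3,12.5],[0,0,-0.139]]]' 36
python3 -m creep '[[[0,0,0],[0,0,0]],[[0,0,0],[0,0,0]]]'
python3 - <<'E'
from h import *
o=bot.get_obs();print(np.round(o["joint_pos"],3))
T=pose();p=vision.camera("wrist");cv2.imwrite("pics/w2.png",p["image"])
pick([.390,.1157],[.4876,.1262],.1)
E
```

```text
clock: 4.82
eef_pos: [0.4459, 0.1224, 0.0991]
tool_rot: [-0.055, 0.999, 0.0, 0.0]
ft_force: [-0.1, -0.2, -0.1]
grip_width: 0.036
grasp_force: 0.0
clock: 5.08
eef_pos: [0.4468, 0.1214, 0.1]
tool_rot: [-0.051, 0.999, -0.0, 0.0]
ft_force: [0.2, 0.1, 0.0]
grip_width: 0.0358
grasp_force: 0.0
[ 0.265  0.273 -0.317  0.98  -0.     0.164]
pick: above,down,(close),lift
1 x [[1.3, 0.6, 0.1],[0.0, 0.001, -0.006]]
4 x [[0.0, 0.0, 23.8],[0.0, 0.0, -0.0]]
3 x [[-0.0, 0.0, -41.7],[0.0, 0.0, -0.0]]
```

View pics/w2.png

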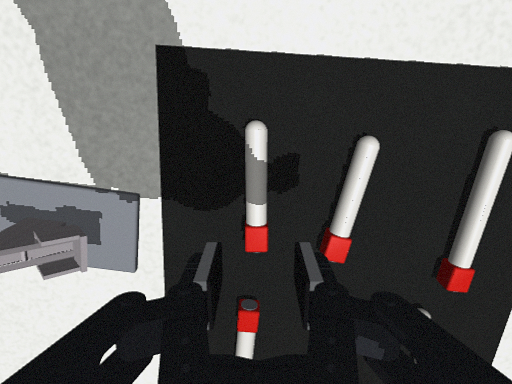

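Tube and finger centres line up: tube at column 256, fingers 212–302. The cap is at (256,238) and the tail at (256,127).

```bash
python3 -m creep '[[[1.3,0.6,0.1],[0,0,-0.006]],[[0,0,23.8],[0,0,0]],[[0,0,23.8],[0,0,0]],[[0,0,23.8],[0,0,0]],[[0,0,23.4],[0,0,0]],[[0,0,0],[0,0,0]],[[0,0,0],[0,0,0]]]' 36
python3 -m creep '[[[0,0,0],[0,0,0]],[[0,0,0],[0,0,0]],[[0,0,0],[0,0,0]],[[0,0,0],[0,0,0]],[[0,0,0],[0,0,0]]]' 10
python3 -m creep '[[[0,0,-41.7],[0,0,0]],[[0,0,-41.7],[0,0,0]],[[0,0,-41.7],[0,0,0]],[[0,0,0],[0,0,0]]]'
python3 - <<'E'
from h import *
lay()
E
```

```text
clock: 6.0
eef_pos: [0.4453, 0.1213, 0.0053]
tool_rot: [-0.054, 0.999, 0.0, 0.0]
ft_force: [0.1, -0.5, -0.3]
grip_width: 0.0359
grasp_force: 0.0
clock: 6.62
eef_pos: [0.4456, 0.1216, 0.0056]
tool_rot: [-0.054, 0.999, 0.0, 0.001]
ft_force: [-0.5, 0.7, 6.4]
grip_width: 0.0132
grasp_force: 58.7
clock: 7.12
eef_pos: [0.4477, 0.1222, 0.1333]
tool_rot: [-0.054, 0.999, 0.001, 0.004]
ft_force: [-0.3, 0.1, -0.8]
grip_width: 0.0136
grasp_force: 58.8
lay: hover,in,(open),back
13 x [[-8.5, -6.0, 4.5],[0.052, -0.044, 0.125]]
4 x [[0.0, 0.2, 17.5],[-0.0, -0.001, -0.001]]
2 x [[0.1, -0.1, -30.0],[-0.0, 0.0, -0.0]]
```

Run:
```python
from h import *
T=pose();p=vision.camera("wrist");cv2.imwrite("pics/w3.png",p["image"])
W=wcloud(p,T);im=p["image"].astype(int)
m=(im.min(-1)>150)
t=(np.linalg.inv(T)@np.concatenate([W.reshape(-1,3),np.ones((W.size//3,1))],1).T).T[:,:3].reshape(W.shape)
for x in np.arange(-.05,.07,.01):
    s=(abs(t[...,0]-x)<.005)&(abs(t[...,1])<.009)&(abs(t[...,2])<.03)&(p["z_map"]>0)
    if s.sum()>5: print(round(x,3),s.sum(),np.round(np.percentile(t[s][:,2],[2,20,50]),4),np.round(np.percentile(t[s][:,1],[2,98]),4))
```

```text
-0.04 227 [-0.0169 -0.0161 -0.0157] [-0.0085  0.0086]
-0.03 591 [-0.0168 -0.0162 -0.0157] [-0.0079  0.0083]
-0.02 638 [-0.0168 -0.0159 -0.0152] [-0.0069  0.0073]
-0.01 565 [-0.026  -0.0148 -0.0139] [-0.0065  0.007 ]
0.0 623 [-0.0241 -0.0147 -0.0137] [-0.0065  0.007 ]
0.01 927 [-0.0294 -0.0193 -0.0138] [-0.0087  0.0087]
0.02 699 [-0.015  -0.0141 -0.013 ] [-0.0073  0.0078]
0.03 751 [-0.0149 -0.0139 -0.013 ] [-0.0076  0.0076]
0.04 784 [-0.0148 -0.0138 -0.0129] [-0.0075  0.0075]
0.05 855 [-0.0146 -0.0137 -0.0126] [-0.0077  0.0074]
0.06 366 [-0.0133 -0.012  -0.0105] [-0.0063  0.0063]
```

View pics/w3.png

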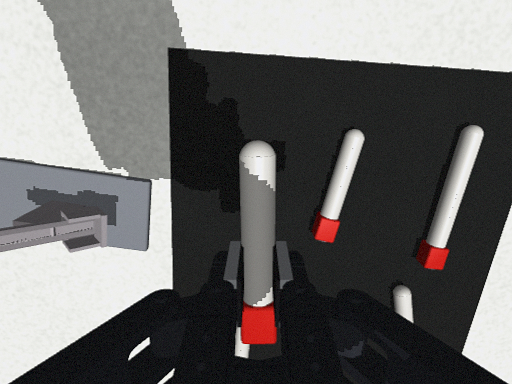

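Tube is held parallel to the fingers (tail at (258,150), cap at (259,325)), with its axis 6.8 mm behind the TCP as planned. Laying it in the cradle now.

```bash
python3 -m creep '[[[-8.5,-6,4.5],[0.052,-0.044,0.125]],[[-8.5,-6,4.5],[0.052,-0.044,0.125]],[[-8.5,-6,4.5],[0.052,-0.044,0.125]],[[-8.5,-6,4.5],[0.052,-0.044,0.125]],[[-8.5,-6,4.5],[0.052,-0.044,0.125]],[[-8.5,-6,4.5],[0.052,-0.044,0.125]],[[-8.5,-6,4.5],[0.052,-0.044,0.125]],[[-8.5,-6,4.5],[0.052,-0.044,0.125]],[[-8.5,-6,4.5],[0.052,-0.044,0.125]],[[-8.5,-6,4.5],[0.052,-0.044,0.125]],[[-8.5,-6,4.5],[0.052,-0.044,0.125]],[[-8.5,-6,4.5],[0.052,-0.044,0.125]]]'
python3 -m creep '[[[-8.5,-6,4.5],[0.052,-0.044,0.125]],[[0,0,0],[0,0,0]],[[0,0,0],[0,0,0]]]'
python3 - <<'E'
from h import *
o=bot.get_obs();print(np.round(o["joint_pos"],3));lay()
p=vision.camera("scene");cv2.imwrite("pics/s4.png",cv2.resize(p["image"][100:260,130:340],None,fx=3,fy=3))
E
```

```text
clock: 8.68
eef_pos: [0.4865, 0.0079, 0.1197]
tool_rot: [0.626, 0.69, -0.264, 0.247]
ft_force: [0.1, -0.2, -0.8]
grip_width: 0.0136
grasp_force: 58.7
clock: 9.05
eef_pos: [0.4822, -0.0014, 0.1231]
tool_rot: [0.667, 0.639, -0.278, 0.262]
ft_force: [0.1, 0.8, 0.4]
grip_width: 0.0136
grasp_force: 58.7
[ 0.407  0.557 -0.088  1.342 -0.686  2.171]
lay: hover,in,(open),back
1 x [[-2.2, 3.8, -3.8],[-0.006, -0.001, 0.004]]
4 x [[-0.0, -0.0, 17.5],[0.0, -0.0, -0.0]]
2 x [[-0.0, -0.0, -30.0],[0.0, -0.0, -0.0]]
```

View pics/s4.png

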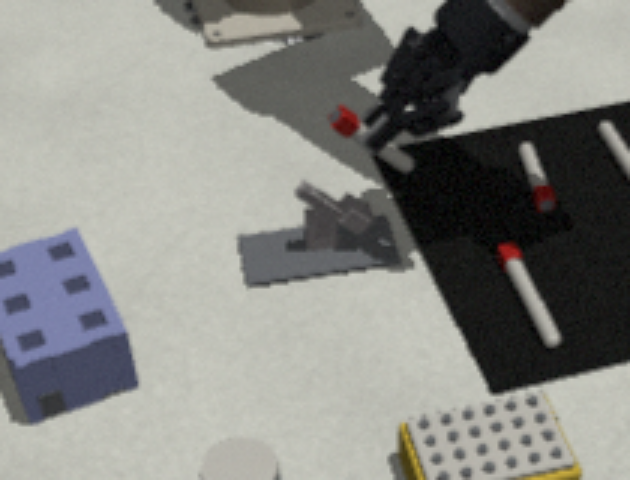

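Tube is inclined parallel to the channel, cap (345,122) uphill, clear of the cradle.

```bash
python3 -m creep '[[[-2.2,3.8,-3.8],[-0.006,-0.001,0.004]],[[0,0,17.5],[0,0,0]],[[0,0,17.5],[0,0,0]],[[0,0,17.5],[0,0,0]],[[0,0,8.5],[0,0,0]],[[0,0,4],[0,0,0]],[[0,0,4],[0,0,0]],[[0,0,0],[0,0,0]],[[0,0,0],[0,0,0]]]'
python3 - <<'E'
from h import *
lay()
E
```

```text
clock: 10.22
eef_pos: [0.4848, -0.0488, 0.0796]
tool_rot: [0.668, 0.638, -0.276, 0.265]
ft_force: [0.2, -0.1, 0.8]
grip_width: 0.0134
grasp_force: 58.7
lay: hover,in,(open),back
2 x [[0.3, -0.4, -34.0],[0.001, -0.0, -0.001]]
4 x [[-0.0, 0.0, 17.5],[-0.0, -0.0, -0.0]]
2 x [[-0.0, 0.0, -30.0],[-0.0, -0.0, -0.0]]
```

```bash
python3 -m creep '[[[0.3,-0.4,1],[0,0,0]],[[0,0,1],[0,0,0]],[[0,0,0],[0,0,0]],[[0,0,0],[0,0,0]]]'
python3 -m creep '[[[0,0,0],[0,0,0]],[[0,0,0],[0,0,0]],[[0,0,0],[0,0,0]]]' 40
python3 -m creep '[[[0,0,-30],[0,0,0]],[[0,0,-30],[0,0,0]],[[0,0,0],[0,0,0]]]'
python3 - <<'E'
from h import *
o=bot.get_obs();T=pose();p=vision.camera("wrist");W=wcloud(p,T);im=p["image"].astype(int)
red=(im[...,2]>90)&(im[...,1]<70)&(im[...,0]<70)
a=(W-FOOT)@U
off=np.linalg.norm(np.cross(W-FOOT,U),axis=-1)
side=np.cross(U,N1);m=(off<.03)&(p["z_map"]>0)&red
print("cap along",np.round(np.percentile(a[m],[1,5,50,95,99]),4),"side",np.round(np.percentile(((W-FOOT)@side)[m],[2,50,98]),4),"n1",np.round(np.percentile(((W-FOOT)@N1)[m],[2,50,98]),4))
cv2.imwrite("pics/w5.png",p["image"])
regrip(.1)
E
```

```text
clock: 10.72
eef_pos: [0.4849, -0.0498, 0.0782]
tool_rot: [0.668, 0.638, -0.275, 0.266]
ft_force: [2.5, 4.4, 3.8]
grip_width: 0.0135
grasp_force: 60.9
clock: 11.1
eef_pos: [0.4834, -0.0507, 0.0774]
tool_rot: [0.668, 0.638, -0.277, 0.265]
ft_force: [-0.1, -0.3, 0.2]
grip_width: 0.04
grasp_force: 0.0
clock: 11.48
eef_pos: [0.4871, -0.0067, 0.1211]
tool_rot: [0.668, 0.638, -0.274, 0.266]
ft_force: [-0.1, 0.6, 0.8]
grip_width: 0.0402
grasp_force: 0.0
cap along [0.0796 0.0804 0.0891 0.0982 0.0994] side [-0.0073  0.0008  0.0089] n1 [-0.01   -0.0088 -0.0074]
regrip: hover,in,(close),out,upright
21 x [[-1.2, 7.5, -0.4],[0.106, -0.0, 0.106]]
4 x [[-0.2, 0.1, 17.4],[-0.002, 0.0, -0.001]]
3 x [[-0.0, -0.0, -29.9],[0.0, 0.0, 0.0]]
21 x [[-0.7, -1.1, -1.6],[-0.057, 0.0, -0.138]]
```

View pics/w5.png

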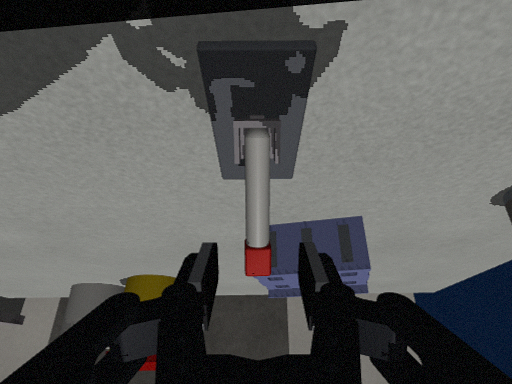

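Tube rests in the channel, cap at (257,258), tail on the stop at (256,130). The cap top is 100 mm along, so there is no gap.

```bash
python3 - <<'E'
s=open('h.py').read()
s=s.replace("X=s*N1*-1 ","X=s*N1 ").replace("return plan([(mk(P+U*.07,X,-U),None)","return plan([(mk(FOOT+UP*.06+Z*.18,s*UP,-Z),None),(mk(P+U*.07,X,-U),None)").replace('regrip: hover','regrip: over,hover')
open('h.py','w').write(s)
E
python3 - <<'E'
from h import *
T=regrip(.1,gap=0)
well(-1,"short",.1,T=T)
E
```

```text
regrip: over,hover,in,(close),out,upright
6 x [[-16.0, -0.0, -11.1],[0.0, 0.131, -0.0]]
6 x [[-11.2, -0.0, 10.2],[0.001, 0.131, 0.0]]
4 x [[0.1, -0.0, 17.5],[-0.001, -0.0, -0.0]]
3 x [[-0.0, 0.0, -30.0],[0.0, -0.001, -0.0]]
6 x [[3.0, 0.0, -6.1],[0.0, -0.131, -0.0]]
well: above,enter,down,(open),up
5 x [[-42.9, 3.6, 6.0],[0.0, 0.0, -0.05]]
5 x [[0.0, 0.0, 12.0],[0.0, 0.0, -0.0]]
3 x [[-0.0, 0.1, -31.0],[0.0, 0.001, -0.0]]
```

```bash
python3 -m creep '[[[-16,0,-11.1],[0,0.131,0]],[[-16,0,-11.1],[0,0.131,0]],[[-16,0,-11.1],[0,0.131,0]],[[-16,0,-11.1],[0,0.131,0]],[[-16,0,-11.1],[0,0.131,0]],[[-16,0,-11.1],[0,0.131,0]],[[-11.2,0,10.2],[0,0.131,0]],[[-11.2,0,10.2],[0,0.131,0]],[[-11.2,0,10.2],[0,0.131,0]],[[-11.2,0,10.2],[0,0.131,0]],[[-11.2,0,10.2],[0,0.131,0]],[[-11.2,0,10.2],[0,0.131,0]]]'
python3 -m creep '[[[0,0,0],[0,0,0]],[[0,0,0],[0,0,0]]]'
python3 - <<'E'
from h import *
o=bot.get_obs();print(np.round(o["joint_pos"],3))
P=FOOT+U*(.1-.025);plan([(mk(P+U*.07,-N1,-U),1),(mk(P,-N1,-U),4)])
E
```

```text
clock: 13.02
eef_pos: [0.4806, -0.107, 0.141]
tool_rot: [0.668, 0.637, 0.279, -0.265]
ft_force: [0.3, -0.4, -0.9]
grip_width: 0.0397
grasp_force: 0.0
clock: 13.28
eef_pos: [0.4811, -0.106, 0.1421]
tool_rot: [0.668, 0.638, 0.278, -0.264]
ft_force: [0.3, 0.5, 1.2]
grip_width: 0.0402
grasp_force: 0.0
[-0.598  0.604  0.047  1.495  0.648  0.854]
1 x [[0.7, 0.4, 0.2],[0.003, -0.001, -0.0]]
4 x [[0.0, 0.0, 17.5],[-0.0, 0.0, -0.0]]
```

```bash
python3 -m creep '[[[0.7,0.4,0.2],[0.003,-0.001,0]],[[0,0,17.5],[0,0,0]],[[0,0,17.5],[0,0,0]],[[0,0,17.5],[0,0,0]],[[0,0,17.5],[0,0,0]],[[0,0,0],[0,0,0]]]'
python3 -m creep '[[[0,0,0],[0,0,0]],[[0,0,0],[0,0,0]],[[0,0,0],[0,0,0]],[[0,0,0],[0,0,0]]]' 10
python3 -m creep '[[[0,0,-30],[0,0,0]],[[0,0,-30],[0,0,0]],[[0,0,-30],[0,0,0]],[[3,0,-6.1],[0,-0.131,0]],[[3,0,-6.1],[0,-0.131,0]],[[3,0,-6.1],[0,-0.131,0]],[[3,0,-6.1],[0,-0.131,0]],[[3,0,-6.1],[0,-0.131,0]],[[3,0,-6.1],[0,-0.131,0]],[[0,0,0],[0,0,0]]]'
python3 - <<'E'
from h import *
o=bot.get_obs();print(np.round(o["joint_pos"],3))
well(-1,"short",.1)
p=vision.camera("wrist");cv2.imwrite("pics/w6.png",p["image"])
E
```

```text
clock: 14.02
eef_pos: [0.4839, -0.0543, 0.0944]
tool_rot: [0.666, 0.64, 0.276, -0.264]
ft_force: [0.9, 0.2, 0.7]
grip_width: 0.0403
grasp_force: 0.0
clock: 14.52
eef_pos: [0.4847, -0.0562, 0.0944]
tool_rot: [0.667, 0.639, 0.278, -0.264]
ft_force: [-0.9, -0.7, 6.9]
grip_width: 0.0171
grasp_force: 62.0
clock: 15.78
eef_pos: [0.4816, -0.1178, 0.1975]
tool_rot: [0.721, 0.693, 0.001, 0.001]
ft_force: [0.4, -0.8, 0.3]
grip_width: 0.0167
grasp_force: 61.3
[-0.24   0.248 -0.074  1.246 -0.     1.37 ]
well: above,enter,down,(open),up
5 x [[-43.2, 3.3, 6.1],[0.0, 0.0, -0.049]]
5 x [[0.0, -0.0, 12.0],[0.0, 0.0, 0.0]]
3 x [[-0.0, -0.0, -30.9],[0.001, 0.0, 0.0]]
```

View pics/w6.png

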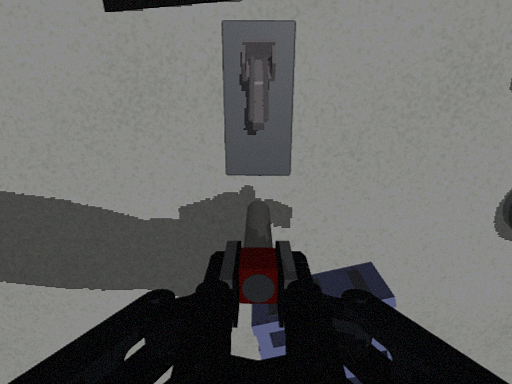

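Cap is gripped at (258,270), with the barrel pointing down to its tail at (258,212). I'll check how straight it is in the hand and refine the rack pose from above.

```bash
cat >> h.py <<'E'
def hand(L,b=.025):
    T=pose();p=vision.camera("wrist");W=wcloud(p,T);t=(W-T[:3,3])@T[:3,:3]
    out=[]
    for z in np.arange(.008,L-b-.006,.008):
        s=(abs(t[...,2]-z)<.004)&(abs(t[...,1])<.012)&(abs(t[...,0])<.025)&(p["z_map"]>0)
        if s.sum()>8: out.append((z,np.percentile(t[s][:,0],97)-.008,np.mean(np.percentile(t[s][:,1],[3,97]))))
    out=np.array(out)
    if len(out)>2:
        fx=np.polyfit(out[:,0],out[:,1],1);fy=np.polyfit(out[:,0],out[:,2],1)
        print("tail offset tool x,y mm",np.round([np.polyval(fx,L-b)*1e3,np.polyval(fy,L-b)*1e3],1),"slopes",np.round([fx[0],fy[0]],3))
    print(np.round(out,4).tolist())
    return p,T,W
E
python3 -m creep '[[[-43.2,3.3,6.1],[0,0,-0.049]],[[-43.2,3.3,6.1],[0,0,-0.049]],[[-43.2,3.3,6.1],[0,0,-0.049]],[[-43.2,3.3,6.1],[0,0,-0.049]],[[-43.2,3.3,6.1],[0,0,-0.049]],[[0,0,0],[0,0,0]],[[0,0,0],[0,0,0]]]'
python3 - <<'E'
from h import *
p,T,W=hand(.1);cv2.imwrite("pics/w7.png",p["image"]);np.savez("w7.npz",T=T,**p)
im=p["image"].astype(int)
m=(W[...,2]>.062)&(W[...,2]<.090)&(p["z_map"]>0)&(im[...,0]-im[...,2]>15)
m=m&(W[...,1]<-.15)&(W[...,0]>.4)
v,u=np.nonzero(m);print(m.sum(),cv2.minAreaRect((W[v,u,:2]*1e3).astype(np.float32)),np.percentile(W[m][:,2],[5,50,95]))
D=W[m]-RC;print(np.round(np.percentile(D@RX,[.5,99.5]),4),np.round(np.percentile(D@RY,[.5,99.5]),4))
well(-1,"short",.1)
E
```

```text
clock: 16.7
eef_pos: [0.5083, -0.3342, 0.1649]
tool_rot: [0.633, 0.774, 0.0, -0.001]
ft_force: [0.0, 0.6, 0.8]
grip_width: 0.0171
grasp_force: 61.3
tail offset tool x,y mm [-0.3 -0.9] slopes [ 0.003 -0.003]
[[0.008, -0.0006, -0.0007], [0.016, -0.0005, -0.0008], [0.024, -0.0006, -0.0007], [0.032, -0.0006, -0.0007], [0.04, -0.0004, -0.0007], [0.048, -0.0005, -0.0009], [0.056, -0.0005, -0.0007], [0.064, -0.0003, -0.0009]]
20744 ((550.4192504882812, -299.029052734375), (148.36878967285156, 96.39519500732422), 11.751852035522461) [0.06921785 0.07046528 0.07899119]
[-0.0754  0.0704] [-0.0492  0.0463]
well: above,enter,down,(open),up
1 x [[1.1, 2.4, -1.5],[-0.001, -0.001, -0.005]]
5 x [[-0.0, -0.0, 12.0],[0.0, -0.0, 0.0]]
3 x [[-0.0, -0.0, -31.0],[0.0, -0.0, 0.0]]
```

View pics/w7.png

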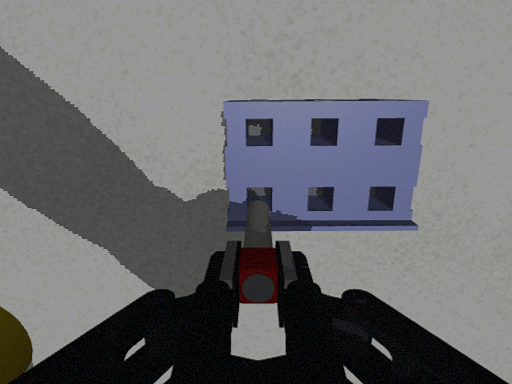

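The wrist view has the rack's rail at the bottom (row 225), the short row at row 198 and the long row at row 131. The tail at (259,205) sits over the left short well (260,197). The wrist rack fit is relative to the hand, so I'll adopt it, corrected by the tube's own offset.

```bash
sed -i 's/RC=np.array(\[.5524,-.2968,0\])/RC=np.array([.5511,-.2984,0])/' h.py
python3 - <<'E'
from h import *
well(-1,"short",.1)
E
```

```text
well: above,enter,down,(open),up
1 x [[-0.2, 0.8, -1.5],[-0.001, -0.001, -0.005]]
5 x [[-0.0, -0.0, 12.0],[0.0, -0.0, 0.0]]
3 x [[-0.0, -0.0, -31.0],[0.0, -0.0, 0.0]]
```

```bash
python3 -m creep '[[[-0.2,0.8,0],[0,0,-0.005]],[[0,0,9],[0,0,0]],[[0,0,9],[0,0,0]],[[0,0,9],[0,0,0]],[[0,0,0],[0,0,0]]]'
python3 -m creep '[[[0,0,9],[0,0,0]],[[0,0,9],[0,0,0]],[[0,0,9],[0,0,0]],[[0,0,3],[0,0,0]],[[0,0,0],[0,0,0]]]'
python3 - <<'E'
from h import *
well(-1,"short",.1)
E
```

```text
clock: 17.38
eef_pos: [0.5095, -0.3331, 0.1377]
tool_rot: [0.63, 0.776, -0.0, -0.001]
ft_force: [-0.6, 0.9, -0.0]
grip_width: 0.0169
grasp_force: 61.3
clock: 18.0
eef_pos: [0.5101, -0.3336, 0.1087]
tool_rot: [0.63, 0.776, -0.0, -0.0]
ft_force: [-0.3, 0.1, -0.4]
grip_width: 0.0169
grasp_force: 61.3
well: above,enter,down,(open),up
2 x [[0.1, -0.3, -29.1],[-0.0, -0.0, 0.001]]
5 x [[-0.0, -0.0, 12.0],[-0.0, -0.0, -0.0]]
3 x [[-0.0, -0.0, -31.0],[-0.0, -0.0, -0.0]]
```

```bash
python3 -m creep '[[[0,0,2],[0,0,0]],[[0,0,0],[0,0,0]]]'
python3 -m creep '[[[0,0,0],[0,0,0]],[[0,0,0],[0,0,0]],[[0,0,0],[0,0,0]]]' 34
python3 -m creep '[[[0,0,-31],[0,0,0]],[[0,0,-31],[0,0,0]],[[0,0,-31],[0,0,0]],[[0,0,0],[0,0,0]]]'
cat >> h.py <<'E'
def caps():
    p=vision.camera("top");X=cloud(p);im=p["image"].astype(int);D=X-RC
    red=(im[...,2]>90)&(im[...,1]<70)&(im[...,0]<70)&(p["z_map"]>0)&(abs(D@RX)<.1)&(abs(D@RY)<.08)
    n,l,st,ce=cv2.connectedComponentsWithStats(red.astype(np.uint8))
    for i in range(1,n):
        if st[i,4]>8:
            s=l==i;print("cap rx,ry",np.round([(D@RX)[s].mean(),(D@RY)[s].mean()],3),"z",np.round(np.percentile(X[s][:,2],[50,90,98]),4),st[i,4])
    return p
E
python3 - <<'E'
from h import *
p=caps();
for t in tubes(p):
    pass
E
```

```text
clock: 18.25
eef_pos: [0.5104, -0.3338, 0.1073]
tool_rot: [0.63, 0.776, -0.0, 0.0]
ft_force: [-0.3, -0.1, 0.1]
grip_width: 0.0167
grasp_force: 61.3
clock: 18.62
eef_pos: [0.5103, -0.3338, 0.1072]
tool_rot: [0.63, 0.776, -0.0, 0.0]
ft_force: [0.0, -0.2, 0.2]
grip_width: 0.0338
grasp_force: 0.0
clock: 19.12
eef_pos: [0.5119, -0.3348, 0.2034]
tool_rot: [0.63, 0.776, 0.0, 0.004]
ft_force: [-0.2, -1.2, -0.2]
grip_width: 0.0335
grasp_force: 0.0
cap rx,ry [-0.049 -0.025] z [0.1282 0.1308 0.1313] 26
tube px [192. 189.] tail [0.669 0.126] cap [0.5417 0.1255] dir [-1.    -0.004] len 0.1273 wid 0.0189
tube px [121. 193.] tail [0.5359 0.2735] cap [0.6577 0.3147] dir [0.947 0.32 ] len 0.1286 wid 0.02
tube px [119. 258.] tail [0.3786 0.2941] cap [0.5066 0.2926] dir [ 1.    -0.012] len 0.128 wid 0.0194
tube px [162. 258.] tail [0.3932 0.1988] cap [0.4892 0.1878] dir [ 0.993 -0.114] len 0.0967 wid 0.02
```

Tube seated (cap top at 131 mm). Next is the short tube D.

Run:
```python
from h import *
T=pick([.3932,.1988],[.4892,.1878],.1)
```

```text
pick: above,down,(close),lift
12 x [[37.3, 28.9, 8.3],[0.0, 0.0, -0.104]]
4 x [[-0.0, 0.1, 23.9],[-0.0, 0.001, -0.0]]
3 x [[0.0, -0.0, -41.7],[-0.001, -0.0, -0.001]]
```

```bash
python3 -m creep '[[[37.3,28.9,8.3],[0,0,-0.104]],[[37.3,28.9,8.3],[0,0,-0.104]],[[37.3,28.9,8.3],[0,0,-0.104]],[[37.3,28.9,8.3],[0,0,-0.104]],[[37.3,28.9,8.3],[0,0,-0.104]],[[37.3,28.9,8.3],[0,0,-0.104]],[[37.3,28.9,8.3],[0,0,-0.104]],[[37.3,28.9,8.3],[0,0,-0.104]],[[37.3,28.9,8.3],[0,0,-0.104]],[[37.3,28.9,8.3],[0,0,-0.104]],[[37.3,28.9,8.3],[0,0,-0.104]],[[37.3,28.9,8.3],[0,0,-0.104]]]' 36
python3 -m creep '[[[0,0,0],[0,0,0]],[[0,0,0],[0,0,0]]]'
python3 - <<'E'
from h import *
print(np.round(bot.get_obs()["joint_pos"],2))
p=vision.camera("top");tubes(p)
T=pick([.3932,.1988],[.4892,.1878],.1);lay(T=T)
E
```

```text
clock: 20.68
eef_pos: [0.4451, 0.1938, 0.0985]
tool_rot: [0.056, 0.998, -0.001, -0.001]
ft_force: [0.3, -0.3, -0.6]
grip_width: 0.0359
grasp_force: 0.0
clock: 20.92
eef_pos: [0.4466, 0.1926, 0.0996]
tool_rot: [0.058, 0.998, -0.001, -0.0]
ft_force: [0.6, 0.2, 0.2]
grip_width: 0.0358
grasp_force: 0.0
[ 0.41  0.32 -0.26  1.   -0.    0.52]
tube px [192. 189.] tail [0.669  0.1258] cap [0.5417 0.1258] dir [-1.    -0.001] len 0.1273 wid 0.0189
tube px [121. 192.] tail [0.5401 0.2747] cap [0.6576 0.3147] dir [0.946 0.323] len 0.1242 wid 0.02
tube px [164. 243.] tail [0.461  0.1892] cap [0.4891 0.1895] dir [1.   0.01] len 0.0281 wid 0.0187
pick: above,down,(close),lift
1 x [[-0.9, 0.3, -0.1],[-0.001, 0.0, -0.003]]
4 x [[0.0, -0.0, 23.7],[0.0, 0.0, -0.0]]
3 x [[0.0, 0.0, -41.6],[0.0, 0.0, -0.0]]
lay: hover,in,(open),back
12 x [[-14.0, -9.7, 6.6],[0.049, -0.052, 0.118]]
4 x [[-0.0, 0.1, 17.5],[-0.001, -0.001, 0.001]]
2 x [[-0.1, 0.0, -30.1],[0.0, 0.001, -0.001]]
```

```bash
python3 -m creep '[[[-0.9,0.3,0],[0,0,-0.003]],[[0,0,23.7],[0,0,0]],[[0,0,23.7],[0,0,0]],[[0,0,23.7],[0,0,0]],[[0,0,23.4],[0,0,0]],[[0,0,0],[0,0,0]],[[0,0,0],[0,0,0]]]' 36
python3 -m creep '[[[0,0,0],[0,0,0]],[[0,0,0],[0,0,0]],[[0,0,0],[0,0,0]],[[0,0,0],[0,0,0]],[[0,0,0],[0,0,0]]]' 10
python3 -m creep '[[[0,0,-41.6],[0,0,0]],[[0,0,-41.6],[0,0,0]],[[0,0,-41.6],[0,0,0]]]'
python3 -m creep '[[[-14,-9.7,6.6],[0.049,-0.052,0.118]],[[-14,-9.7,6.6],[0.049,-0.052,0.118]],[[-14,-9.7,6.6],[0.049,-0.052,0.118]],[[-14,-9.7,6.6],[0.049,-0.052,0.118]],[[-14,-9.7,6.6],[0.049,-0.052,0.118]],[[-14,-9.7,6.6],[0.049,-0.052,0.118]],[[-14,-9.7,6.6],[0.049,-0.052,0.118]],[[-14,-9.7,6.6],[0.049,-0.052,0.118]],[[-14,-9.7,6.6],[0.049,-0.052,0.118]],[[-14,-9.7,6.6],[0.049,-0.052,0.118]],[[-14,-9.7,6.6],[0.049,-0.052,0.118]],[[-14,-9.7,6.6],[0.049,-0.052,0.118]]]'
python3 -m creep '[[[0,0,0],[0,0,0]],[[0,0,0],[0,0,0]]]'
python3 - <<'E'
from h import *
lay()
E
```

```text
clock: 21.85
eef_pos: [0.4489, 0.1928, 0.0064]
tool_rot: [0.057, 0.998, 0.0, 0.001]
ft_force: [-0.1, -0.2, -0.1]
grip_width: 0.0361
grasp_force: 0.0
clock: 22.48
eef_pos: [0.4491, 0.1934, 0.0071]
tool_rot: [0.056, 0.998, 0.0, 0.001]
ft_force: [-0.8, -1.1, 6.4]
grip_width: 0.0134
grasp_force: 58.8
clock: 22.85
eef_pos: [0.4476, 0.1931, 0.1319]
tool_rot: [0.056, 0.998, -0.0, 0.0]
ft_force: [0.5, 0.9, 0.1]
grip_width: 0.0134
grasp_force: 58.8
clock: 24.35
eef_pos: [0.4855, -0.0, 0.128]
tool_rot: [0.668, 0.638, -0.277, 0.263]
ft_force: [1.0, -0.3, 0.2]
grip_width: 0.0131
grasp_force: 58.8
clock: 24.6
eef_pos: [0.486, 0.0006, 0.1277]
tool_rot: [0.667, 0.641, -0.276, 0.262]
ft_force: [0.7, 0.2, -0.5]
grip_width: 0.0137
grasp_force: 58.8
lay: hover,in,(open),back
1 x [[-0.4, 0.2, 1.0],[-0.002, -0.004, 0.004]]
4 x [[-0.0, -0.0, 17.5],[0.0, 0.0, 0.0]]
2 x [[-0.0, -0.0, -30.0],[0.0, 0.0, 0.0]]
```

```bash
python3 -m creep '[[[-0.4,0.2,1],[-0.002,-0.004,0.004]],[[0,0,17.5],[0,0,0]],[[0,0,17.5],[0,0,0]],[[0,0,17.5],[0,0,0]],[[0,0,8],[0,0,0]],[[0,0,4],[0,0,0]],[[0,0,4],[0,0,0]],[[0,0,0],[0,0,0]],[[0,0,0],[0,0,0]]]'
python3 -m creep '[[[0,0,0],[0,0,0]],[[0,0,0],[0,0,0]],[[0,0,0],[0,0,0]]]' 40
python3 -m creep '[[[0,0,-30],[0,0,0]],[[0,0,-30],[0,0,0]],[[0,0,0],[0,0,0]]]'
cat >> h.py <<'E'
def incradle():
    T=pose();p=vision.camera("wrist");W=wcloud(p,T);im=p["image"].astype(int)
    red=(im[...,2]>90)&(im[...,1]<70)&(im[...,0]<70)
    a=(W-FOOT)@U;off=np.linalg.norm(np.cross(W-FOOT,U),axis=-1)
    side=np.cross(U,N1);m=(off<.03)&(p["z_map"]>0)&red
    print("cap along",np.round(np.percentile(a[m],[1,50,99]),4),"side",np.round(np.percentile(((W-FOOT)@side)[m],[2,50,98]),4),"n1",np.round(np.percentile(((W-FOOT)@N1)[m],[2,50,98]),4))
E
python3 - <<'E'
from h import *
incradle();regrip(.1,gap=0)
E
```

```text
clock: 25.72
eef_pos: [0.4846, -0.0488, 0.0796]
tool_rot: [0.668, 0.638, -0.276, 0.266]
ft_force: [2.3, 0.1, 1.0]
grip_width: 0.0131
grasp_force: 58.9
clock: 26.1
eef_pos: [0.4833, -0.0494, 0.0789]
tool_rot: [0.667, 0.638, -0.277, 0.265]
ft_force: [0.4, 0.2, -0.0]
grip_width: 0.0396
grasp_force: 0.0
clock: 26.48
eef_pos: [0.4869, -0.0054, 0.1224]
tool_rot: [0.667, 0.639, -0.275, 0.266]
ft_force: [0.6, -0.9, -0.3]
grip_width: 0.04
grasp_force: 0.0
cap along [0.0795 0.0891 0.0995] side [-0.0068  0.0013  0.0094] n1 [-0.0101 -0.0087 -0.0069]
regrip: over,hover,in,(close),out,upright
6 x [[-16.1, -0.0, -10.8],[0.0, 0.131, -0.0]]
6 x [[-11.2, -0.0, 10.2],[0.0, 0.131, 0.0]]
4 x [[0.1, -0.0, 17.5],[0.0, -0.0, 0.0]]
3 x [[-0.0, -0.0, -30.0],[0.0, -0.0, 0.0]]
6 x [[3.0, -0.0, -6.1],[0.0, -0.131, 0.0]]
```

Same as before; I'll chain the whole regrip.

```bash
python3 -m creep '[[[-16.1,0,-10.8],[0,0.131,0]],[[-16.1,0,-10.8],[0,0.131,0]],[[-16.1,0,-10.8],[0,0.131,0]],[[-16.1,0,-10.8],[0,0.131,0]],[[-16.1,0,-10.8],[0,0.131,0]],[[-16.1,0,-10.8],[0,0.131,0]],[[-11.2,0,10.2],[0,0.131,0]],[[-11.2,0,10.2],[0,0.131,0]],[[-11.2,0,10.2],[0,0.131,0]],[[-11.2,0,10.2],[0,0.131,0]],[[-11.2,0,10.2],[0,0.131,0]],[[-11.2,0,10.2],[0,0.131,0]]]'
python3 -m creep '[[[0.4,0.4,0.2],[0.003,0,0]],[[0,0,17.5],[0,0,0]],[[0,0,17.5],[0,0,0]],[[0,0,17.5],[0,0,0]],[[0,0,17.5],[0,0,0]],[[0,0,0],[0,0,0]]]'
python3 -m creep '[[[0,0,0],[0,0,0]],[[0,0,0],[0,0,0]],[[0,0,0],[0,0,0]],[[0,0,0],[0,0,0]]]' 10
python3 -m creep '[[[0,0,-30],[0,0,0]],[[0,0,-30],[0,0,0]],[[0,0,-30],[0,0,0]],[[3,0,-6.1],[0,-0.131,0]],[[3,0,-6.1],[0,-0.131,0]],[[3,0,-6.1],[0,-0.131,0]],[[3,0,-6.1],[0,-0.131,0]],[[3,0,-6.1],[0,-0.131,0]],[[3,0,-6.1],[0,-0.131,0]],[[0,0,0],[0,0,0]]]'
python3 - <<'E'
from h import *
hand(.1);well(0,"short",.1)
E
```

```text
clock: 28.02
eef_pos: [0.4804, -0.1071, 0.1412]
tool_rot: [0.668, 0.637, 0.278, -0.265]
ft_force: [0.3, 0.4, 1.1]
grip_width: 0.04
grasp_force: 0.0
clock: 28.78
eef_pos: [0.4829, -0.0549, 0.0935]
tool_rot: [0.667, 0.64, 0.275, -0.265]
ft_force: [-0.1, 0.7, 0.7]
grip_width: 0.04
grasp_force: 0.0
clock: 29.28
eef_pos: [0.4843, -0.0568, 0.0937]
tool_rot: [0.667, 0.639, 0.276, -0.264]
ft_force: [0.4, -2.3, 5.2]
grip_width: 0.0168
grasp_force: 62.3
clock: 30.52
eef_pos: [0.4812, -0.118, 0.1969]
tool_rot: [0.721, 0.693, -0.001, 0.0]
ft_force: [-0.2, -0.4, 0.1]
grip_width: 0.0165
grasp_force: 61.6
tail offset tool x,y mm [ 0.6 -0.7] slopes [ 0.005 -0.001]
[[0.008, 0.0002, -0.0006], [0.016, 0.0004, -0.0006], [0.024, 0.0004, -0.0006], [0.032, 0.0004, -0.0006], [0.04, 0.0005, -0.0007], [0.048, 0.0005, -0.0006], [0.056, 0.0006, -0.0005], [0.064, 0.0005, -0.0007]]
well: above,enter,down,(open),up
5 x [[-41.9, 12.7, 5.8],[-0.0, -0.0, -0.049]]
5 x [[-0.0, 0.1, 12.0],[-0.0, -0.0, -0.0]]
3 x [[-0.0, -0.1, -30.9],[-0.001, -0.0, -0.0]]
```

```bash
python3 -m creep '[[[-41.9,12.7,5.8],[0,0,-0.049]],[[-41.9,12.7,5.8],[0,0,-0.049]],[[-41.9,12.7,5.8],[0,0,-0.049]],[[-41.9,12.7,5.8],[0,0,-0.049]],[[-41.9,12.7,5.8],[0,0,-0.049]],[[0,0,0],[0,0,0]],[[0,0,0],[0,0,0]]]'
python3 - <<'E'
from h import *
well(0,"short",.1)
E
```

```text
clock: 31.45
eef_pos: [0.5546, -0.3255, 0.166]
tool_rot: [0.633, 0.774, -0.001, -0.002]
ft_force: [-0.5, 1.1, -1.3]
grip_width: 0.017
grasp_force: 61.6
well: above,enter,down,(open),up
1 x [[1.2, 2.1, -1.0],[-0.004, -0.002, -0.005]]
5 x [[0.0, 0.0, 12.0],[0.0, -0.0, -0.0]]
3 x [[0.0, 0.0, -31.0],[0.0, -0.0, -0.0]]
```

```bash
python3 -m creep '[[[0.4,1.8,0],[-0.002,0,-0.005]],[[0,0,9],[0,0,0]],[[0,0,9],[0,0,0]],[[0,0,9],[0,0,0]],[[0,0,0],[0,0,0]]]'
python3 -m creep '[[[0,0,9],[0,0,0]],[[0,0,9],[0,0,0]],[[0,0,9],[0,0,0]],[[0,0,5],[0,0,0]],[[0,0,0],[0,0,0]],[[0,0,0],[0,0,0]]]'
python3 - <<'E'
from h import *
well(0,"short",.1)
E
```

```text
clock: 32.08
eef_pos: [0.5568, -0.3236, 0.139]
tool_rot: [0.63, 0.777, -0.0, -0.001]
ft_force: [-0.8, 0.1, 0.5]
grip_width: 0.0165
grasp_force: 61.6
clock: 32.83
eef_pos: [0.5578, -0.3244, 0.1087]
tool_rot: [0.63, 0.777, -0.0, 0.0]
ft_force: [0.5, -0.1, 0.1]
grip_width: 0.0167
grasp_force: 61.6
well: above,enter,down,(open),up
2 x [[0.4, -0.6, -29.1],[0.0, 0.0, 0.001]]
5 x [[-0.0, -0.0, 12.0],[0.0, 0.0, 0.0]]
3 x [[-0.0, 0.0, -31.0],[0.0, 0.0, 0.0]]
```

```bash
python3 -m creep '[[[0,0,2],[0,0,0]],[[0,0,0],[0,0,0]]]'
python3 -m creep '[[[0,0,0],[0,0,0]],[[0,0,0],[0,0,0]],[[0,0,0],[0,0,0]]]' 34
python3 -m creep '[[[0,0,-31],[0,0,0]],[[0,0,-31],[0,0,0]],[[0,0,-31],[0,0,0]],[[0,0,0],[0,0,0]]]'
python3 - <<'E'
from h import *
p=caps();t=tubes(p)
t=[a for a in t if a["px"][0]<150 and a["px"][1]>220][0];pick(t["tail"],t["cap"],.13)
E
```

```text
clock: 33.08
eef_pos: [0.5575, -0.3243, 0.1065]
tool_rot: [0.63, 0.777, -0.0, 0.0]
ft_force: [1.0, -0.3, -0.3]
grip_width: 0.0167
grasp_force: 61.6
clock: 33.45
eef_pos: [0.5576, -0.3243, 0.1065]
tool_rot: [0.63, 0.777, -0.0, 0.0]
ft_force: [-0.4, 0.3, 0.6]
grip_width: 0.034
grasp_force: 0.0
clock: 33.95
eef_pos: [0.5592, -0.3252, 0.203]
tool_rot: [0.63, 0.777, 0.0, 0.004]
ft_force: [-0.1, -0.3, -0.0]
grip_width: 0.0337
grasp_force: 0.0
cap rx,ry [-0.001 -0.018] z [0.1289 0.1302 0.1306] 17
cap rx,ry [-0.048 -0.026] z [0.1285 0.132  0.1336] 31
tube px [192. 189.] tail [0.6691 0.1261] cap [0.5418 0.1254] dir [-1.    -0.005] len 0.1273 wid 0.0189
tube px [121. 193.] tail [0.5359 0.2736] cap [0.6578 0.3145] dir [0.948 0.319] len 0.1285 wid 0.0202
tube px [119. 258.] tail [0.3788 0.294 ] cap [0.5066 0.2927] dir [ 1.    -0.011] len 0.1279 wid 0.0193
pick: above,down,(close),lift
15 x [[36.4, 27.1, 6.6],[0.0, 0.0, -0.09]]
4 x [[0.1, 0.0, 23.8],[-0.001, 0.001, -0.001]]
3 x [[0.0, 0.1, -41.7],[0.001, -0.0, 0.0]]
```

Both short tubes are in. Next is long tube C.

```bash
python3 -m creep '[[[36.4,27.1,6.6],[0,0,-0.09]],[[36.4,27.1,6.6],[0,0,-0.09]],[[36.4,27.1,6.6],[0,0,-0.09]],[[36.4,27.1,6.6],[0,0,-0.09]],[[36.4,27.1,6.6],[0,0,-0.09]],[[36.4,27.1,6.6],[0,0,-0.09]],[[36.4,27.1,6.6],[0,0,-0.09]],[[36.4,27.1,6.6],[0,0,-0.09]],[[36.4,27.1,6.6],[0,0,-0.09]],[[36.4,27.1,6.6],[0,0,-0.09]],[[36.4,27.1,6.6],[0,0,-0.09]],[[36.4,27.1,6.6],[0,0,-0.09]]]' 36
python3 -m creep '[[[36.4,27.1,6.6],[0,0,-0.09]],[[36.4,27.1,6.6],[0,0,-0.09]],[[36.4,27.1,6.6],[0,0,-0.09]],[[0,0,0],[0,0,0]],[[0,0,0],[0,0,0]]]'
python3 - <<'E'
from h import *
T0=pose();p=vision.camera("wrist");W=wcloud(p,T0);im=p["image"].astype(int)
red=(im[...,2]>90)&(im[...,1]<70)&(im[...,0]<70)&(p["z_map"]>0)
m=red&(np.linalg.norm(W[...,:2]-[.4966,.2928],axis=-1)<.05);print("cap seen",np.round(np.median(W[m],0),4),m.sum())
T=pick([.3788,.2940],[.5066,.2927],.13);lay(T=T)
E
```

```text
clock: 35.5
eef_pos: [0.5234, 0.1944, 0.118]
tool_rot: [0.14, 0.99, -0.001, -0.001]
ft_force: [0.5, 0.1, -0.2]
grip_width: 0.036
grasp_force: 0.0
clock: 36.12
eef_pos: [0.4335, 0.2934, 0.0993]
tool_rot: [0.007, 1.0, -0.001, -0.0]
ft_force: [0.4, -0.1, 0.5]
grip_width: 0.0358
grasp_force: 0.0
cap seen [0.4931 0.2906 0.0214] 547
pick: above,down,(close),lift
1 x [[-0.6, 0.2, -0.4],[-0.001, -0.0, -0.004]]
4 x [[0.0, -0.0, 23.8],[-0.0, -0.0, -0.0]]
3 x [[0.0, -0.0, -41.7],[-0.0, -0.0, -0.0]]
lay: hover,in,(open),back
12 x [[-20.3, -16.6, 9.9],[0.052, -0.051, 0.126]]
4 x [[-0.0, -0.1, 17.5],[0.001, 0.001, -0.0]]
2 x [[-0.0, -0.0, -30.0],[0.0, -0.001, -0.001]]
```

```bash
python3 -m creep '[[[-0.6,0.2,0],[0,0,-0.004]],[[0,0,23.7],[0,0,0]],[[0,0,23.7],[0,0,0]],[[0,0,23.7],[0,0,0]],[[0,0,23.7],[0,0,0]],[[0,0,0],[0,0,0]],[[0,0,0],[0,0,0]]]' 36
python3 -m creep '[[[0,0,0],[0,0,0]],[[0,0,0],[0,0,0]],[[0,0,0],[0,0,0]],[[0,0,0],[0,0,0]],[[0,0,0],[0,0,0]]]' 10
python3 -m creep '[[[0,0,-41.7],[0,0,0]],[[0,0,-41.7],[0,0,0]],[[0,0,-41.7],[0,0,0]]]'
python3 -m creep '[[[-20.3,-16.6,9.9],[0.052,-0.051,0.126]],[[-20.3,-16.6,9.9],[0.052,-0.051,0.126]],[[-20.3,-16.6,9.9],[0.052,-0.051,0.126]],[[-20.3,-16.6,9.9],[0.052,-0.051,0.126]],[[-20.3,-16.6,9.9],[0.052,-0.051,0.126]],[[-20.3,-16.6,9.9],[0.052,-0.051,0.126]],[[-20.3,-16.6,9.9],[0.052,-0.051,0.126]],[[-20.3,-16.6,9.9],[0.052,-0.051,0.126]],[[-20.3,-16.6,9.9],[0.052,-0.051,0.126]],[[-20.3,-16.6,9.9],[0.052,-0.051,0.126]],[[-20.3,-16.6,9.9],[0.052,-0.051,0.126]],[[-20.3,-16.6,9.9],[0.052,-0.051,0.126]]]'
python3 -m creep '[[[0,0,0],[0,0,0]],[[0,0,0],[0,0,0]]]'
python3 - <<'E'
from h import *
lay()
E
```

```text
clock: 37.05
eef_pos: [0.4351, 0.2937, 0.0059]
tool_rot: [0.005, 1.0, -0.0, 0.0]
ft_force: [0.4, -0.7, 0.1]
grip_width: 0.036
grasp_force: 0.0
clock: 37.67
eef_pos: [0.4352, 0.2943, 0.0064]
tool_rot: [0.005, 1.0, 0.0, 0.001]
ft_force: [-0.7, -0.6, 6.0]
grip_width: 0.0136
grasp_force: 58.8
clock: 38.05
eef_pos: [0.4341, 0.2941, 0.1315]
tool_rot: [0.005, 1.0, -0.0, -0.0]
ft_force: [1.4, -0.5, -0.7]
grip_width: 0.0134
grasp_force: 58.9
clock: 39.55
eef_pos: [0.4859, -0.0001, 0.1278]
tool_rot: [0.668, 0.637, -0.276, 0.268]
ft_force: [0.2, 0.5, -1.3]
grip_width: 0.0133
grasp_force: 58.8
clock: 39.8
eef_pos: [0.4869, 0.001, 0.1276]
tool_rot: [0.666, 0.64, -0.275, 0.267]
ft_force: [-0.2, 0.4, -0.5]
grip_width: 0.013
grasp_force: 58.8
lay: hover,in,(open),back
1 x [[-0.9, -0.7, 1.2],[0.007, 0.001, 0.001]]
4 x [[0.0, -0.0, 17.5],[0.0, -0.0, -0.0]]
2 x [[0.0, 0.0, -30.0],[0.0, -0.0, -0.0]]
```

```bash
python3 -m creep '[[[-0.9,-0.7,1.2],[0.007,0,0]],[[0,0,17.5],[0,0,0]],[[0,0,17.5],[0,0,0]],[[0,0,17.5],[0,0,0]],[[0,0,8],[0,0,0]],[[0,0,4],[0,0,0]],[[0,0,4],[0,0,0]],[[0,0,0],[0,0,0]],[[0,0,0],[0,0,0]]]'
python3 -m creep '[[[0,0,0],[0,0,0]],[[0,0,0],[0,0,0]],[[0,0,0],[0,0,0]]]' 40
python3 -m creep '[[[0,0,-30],[0,0,0]],[[0,0,-30],[0,0,0]],[[0,0,0],[0,0,0]]]'
python3 - <<'E'
from h import *
incradle();T=regrip(.13,gap=0)
E
```

```text
clock: 40.92
eef_pos: [0.4842, -0.0492, 0.0796]
tool_rot: [0.668, 0.638, -0.277, 0.266]
ft_force: [1.4, 0.7, 0.5]
grip_width: 0.0133
grasp_force: 58.9
clock: 41.3
eef_pos: [0.4832, -0.0497, 0.0792]
tool_rot: [0.667, 0.638, -0.278, 0.265]
ft_force: [0.7, -0.6, 0.1]
grip_width: 0.0397
grasp_force: 0.0
clock: 41.68
eef_pos: [0.4867, -0.0057, 0.1226]
tool_rot: [0.667, 0.639, -0.276, 0.266]
ft_force: [-0.2, -0.2, -1.1]
grip_width: 0.0399
grasp_force: 0.0
cap along [0.1094 0.1193 0.1296] side [-0.0066  0.0018  0.0097] n1 [-0.0101 -0.0083 -0.0063]
regrip: over,hover,in,(close),out,upright
6 x [[-16.1, 0.0, -10.8],[0.0, 0.131, -0.0]]
6 x [[-13.4, 0.0, 5.6],[0.0, 0.131, 0.0]]
4 x [[-0.0, -0.0, 17.6],[0.0, 0.0, 0.0]]
3 x [[-0.0, 0.0, -30.1],[0.0, 0.0, 0.0]]
6 x [[3.0, 0.0, -6.1],[0.0, -0.131, 0.0]]
```

```bash
python3 -m creep '[[[-16.1,0,-10.8],[0,0.131,0]],[[-16.1,0,-10.8],[0,0.131,0]],[[-16.1,0,-10.8],[0,0.131,0]],[[-16.1,0,-10.8],[0,0.131,0]],[[-16.1,0,-10.8],[0,0.131,0]],[[-16.1,0,-10.8],[0,0.131,0]],[[-13.4,0,5.6],[0,0.131,0]],[[-13.4,0,5.6],[0,0.131,0]],[[-13.4,0,5.6],[0,0.131,0]],[[-13.4,0,5.6],[0,0.131,0]],[[-13.4,0,5.6],[0,0.131,0]],[[-13.4,0,5.6],[0,0.131,0]]]'
python3 -m creep '[[[0.4,1.0,0.2],[0.003,0,0]],[[0,0,17.5],[0,0,0]],[[0,0,17.5],[0,0,0]],[[0,0,17.5],[0,0,0]],[[0,0,17.5],[0,0,0]],[[0,0,0],[0,0,0]]]'
python3 -m creep '[[[0,0,0],[0,0,0]],[[0,0,0],[0,0,0]],[[0,0,0],[0,0,0]],[[0,0,0],[0,0,0]]]' 10
python3 -m creep '[[[0,0,-30],[0,0,0]],[[0,0,-30],[0,0,0]],[[0,0,-30],[0,0,0]],[[3,0,-6.1],[0,-0.131,0]],[[3,0,-6.1],[0,-0.131,0]],[[3,0,-6.1],[0,-0.131,0]],[[3,0,-6.1],[0,-0.131,0]],[[3,0,-6.1],[0,-0.131,0]],[[3,0,-6.1],[0,-0.131,0]],[[0,0,0],[0,0,0]]]'
python3 - <<'E'
from h import *
hand(.13);well(-1,"long",.13)
E
```

```text
clock: 43.22
eef_pos: [0.4793, -0.1283, 0.1629]
tool_rot: [0.668, 0.637, 0.278, -0.265]
ft_force: [-0.1, 0.7, -0.2]
grip_width: 0.0401
grasp_force: 0.0
clock: 43.98
eef_pos: [0.4823, -0.0759, 0.1151]
tool_rot: [0.667, 0.64, 0.274, -0.265]
ft_force: [-0.1, -0.1, 0.5]
grip_width: 0.04
grasp_force: 0.0
clock: 44.48
eef_pos: [0.4836, -0.0779, 0.1153]
tool_rot: [0.668, 0.639, 0.276, -0.264]
ft_force: [-0.2, -1.7, 5.5]
grip_width: 0.0166
grasp_force: 62.3
clock: 45.72
eef_pos: [0.4808, -0.1391, 0.2187]
tool_rot: [0.721, 0.693, -0.001, 0.0]
ft_force: [0.6, -0.8, -0.3]
grip_width: 0.0166
grasp_force: 61.7
tail offset tool x,y mm [ 0.5 -0.7] slopes [ 0.011 -0.001]
[[0.008, -0.0004, -0.0006], [0.016, -0.0005, -0.0006], [0.024, -0.0004, -0.0007], [0.032, -0.0003, -0.0006], [0.04, -0.0002, -0.0007], [0.048, -0.0002, -0.0006], [0.056, 0.0, -0.0007], [0.064, -0.0, -0.0005], [0.072, 0.0002, -0.0006], [0.08, 0.0005, -0.0005], [0.088, 0.0003, -0.0008], [0.096, 0.0004, -0.0007]]
well: above,enter,down,(open),up
4 x [[-36.0, 2.8, 5.3],[-0.001, 0.0, -0.061]]
5 x [[0.1, -0.0, 17.0],[0.0, 0.0, -0.0]]
3 x [[-0.1, -0.0, -29.3],[0.0, 0.0, -0.001]]
```

```bash
python3 -m creep '[[[-36,2.8,5.3],[0,0,-0.061]],[[-36,2.8,5.3],[0,0,-0.061]],[[-36,2.8,5.3],[0,0,-0.061]],[[-36,2.8,5.3],[0,0,-0.061]],[[0,0,0],[0,0,0]],[[0,0,0],[0,0,0]],[[0,0,0],[0,0,0]]]'
python3 - <<'E'
from h import *
well(-1,"long",.13)
E
```

```text
clock: 46.65
eef_pos: [0.4983, -0.2833, 0.1969]
tool_rot: [0.632, 0.775, -0.001, -0.001]
ft_force: [1.1, 0.0, 0.7]
grip_width: 0.0168
grasp_force: 61.7
well: above,enter,down,(open),up
1 x [[0.4, 0.6, -0.1],[-0.003, 0.0, -0.004]]
5 x [[0.0, 0.0, 17.0],[-0.0, 0.0, -0.0]]
3 x [[0.0, -0.0, -29.3],[-0.0, 0.0, -0.0]]
```

```bash
python3 -m creep '[[[-0.3,0.6,0],[-0.003,0,-0.004]],[[0,0,9],[0,0,0]],[[0,0,9],[0,0,0]],[[0,0,9],[0,0,0]],[[0,0,0],[0,0,0]]]'
python3 -m creep '[[[0,0,12],[0,0,0]],[[0,0,12],[0,0,0]],[[0,0,12],[0,0,0]],[[0,0,12],[0,0,0]],[[0,0,7],[0,0,0]],[[0,0,0],[0,0,0]],[[0,0,0],[0,0,0]]]'
python3 - <<'E'
from h import *
well(-1,"long",.13)
E
```

```text
clock: 47.28
eef_pos: [0.4986, -0.2835, 0.1686]
tool_rot: [0.631, 0.776, -0.001, -0.001]
ft_force: [-0.2, 0.2, -0.6]
grip_width: 0.0172
grasp_force: 61.7
clock: 48.15
eef_pos: [0.4996, -0.2843, 0.1154]
tool_rot: [0.631, 0.776, -0.0, 0.001]
ft_force: [-0.3, 0.4, -0.1]
grip_width: 0.0171
grasp_force: 61.7
well: above,enter,down,(open),up
2 x [[0.8, -0.2, -40.8],[0.0, 0.001, -0.0]]
5 x [[-0.0, -0.0, 17.0],[0.0, -0.0, -0.0]]
3 x [[-0.0, -0.0, -29.3],[0.0, -0.0, -0.0]]
```

```bash
python3 -m creep '[[[0,0,4],[0,0,0]],[[0,0,0],[0,0,0]]]'
python3 -m creep '[[[0,0,0],[0,0,0]],[[0,0,0],[0,0,0]],[[0,0,0],[0,0,0]]]' 34
python3 -m creep '[[[0,0,-31],[0,0,0]],[[0,0,-31],[0,0,0]],[[0,0,-31],[0,0,0]],[[0,0,0],[0,0,0]]]'
python3 - <<'E'
from h import *
p=caps();t=tubes(p)
t=[a for a in t if a["px"][0]<150 and a["px"][1]<220][0];T=pick(t["tail"],t["cap"],.13)
E
```

```text
clock: 48.4
eef_pos: [0.4992, -0.284, 0.1109]
tool_rot: [0.631, 0.776, -0.0, 0.0]
ft_force: [0.3, -0.2, 0.4]
grip_width: 0.0169
grasp_force: 61.7
clock: 48.78
eef_pos: [0.4994, -0.2841, 0.1111]
tool_rot: [0.631, 0.776, -0.0, 0.001]
ft_force: [-1.2, -0.8, -0.4]
grip_width: 0.034
grasp_force: 0.0
clock: 49.28
eef_pos: [0.501, -0.2849, 0.2071]
tool_rot: [0.631, 0.776, 0.0, 0.004]
ft_force: [-1.1, 0.4, 1.0]
grip_width: 0.0337
grasp_force: 0.0
cap rx,ry [-0.053  0.031] z [0.1332 0.1355 0.1375] 19
tube px [192. 189.] tail [0.6691 0.126 ] cap [0.5417 0.1254] dir [-1.    -0.005] len 0.1273 wid 0.0189
tube px [121. 192.] tail [0.536  0.2735] cap [0.6578 0.3145] dir [0.948 0.319] len 0.1285 wid 0.0202
pick: above,down,(close),lift
14 x [[19.4, 42.8, 7.4],[-0.0, 0.0, -0.121]]
4 x [[-0.0, 0.2, 23.8],[-0.001, 0.001, 0.001]]
3 x [[-0.0, 0.0, -41.6],[0.0, -0.001, -0.0]]
```

Run:
```python
from h import *
T=plan([(mk([.50,.0,.19],[-.75,.66,0],-Z),7)])
pick([.536,.2735],[.6578,.3145],.13,T=T)
```

```text
7 x [[36.6, 19.1, 2.2],[0.0, 0.001, -0.092]]
pick: above,down,(close),lift
8 x [[-1.4, 39.9, 11.3],[0.0, -0.0, -0.131]]
4 x [[0.1, -0.1, 23.8],[0.001, 0.0, 0.0]]
3 x [[-0.0, -0.0, -41.6],[-0.0, 0.0, 0.001]]
```

```bash
python3 -m creep '[[[36.6,19.1,2.2],[0,0,-0.092]],[[36.6,19.1,2.2],[0,0,-0.092]],[[36.6,19.1,2.2],[0,0,-0.092]],[[36.6,19.1,2.2],[0,0,-0.092]],[[36.6,19.1,2.2],[0,0,-0.092]],[[36.6,19.1,2.2],[0,0,-0.092]],[[36.6,19.1,2.2],[0,0,-0.092]]]' 36
python3 -m creep '[[[-1.4,39.9,11.3],[0,0,-0.131]],[[-1.4,39.9,11.3],[0,0,-0.131]],[[-1.4,39.9,11.3],[0,0,-0.131]],[[-1.4,39.9,11.3],[0,0,-0.131]],[[-1.4,39.9,11.3],[0,0,-0.131]],[[-1.4,39.9,11.3],[0,0,-0.131]],[[-1.4,39.9,11.3],[0,0,-0.131]],[[-1.4,39.9,11.3],[0,0,-0.131]],[[0,0,0],[0,0,0]],[[0,0,0],[0,0,0]]]'
python3 - <<'E'
from h import *
T0=pose();p=vision.camera("wrist");W=wcloud(p,T0);im=p["image"].astype(int)
red=(im[...,2]>90)&(im[...,1]<70)&(im[...,0]<70)&(p["z_map"]>0)
m=red&(np.linalg.norm(W[...,:2]-[.6473,.311],axis=-1)<.05);print("cap seen",np.round(np.median(W[m],0),4),m.sum())
caps();print(np.round(bot.get_obs()["joint_pos"],2))
T=pick([.536,.2735],[.6578,.3145],.13);T=plan([(mk([.53,.12,.15],[-.75,.66,0],-Z),None)],T);lay(T=T)
E
```

```text
clock: 50.2
eef_pos: [0.498, 0.0015, 0.1865]
tool_rot: [0.351, 0.936, -0.001, -0.001]
ft_force: [0.3, -0.2, -0.4]
grip_width: 0.0361
grasp_force: 0.0
clock: 51.45
eef_pos: [0.588, 0.2912, 0.0962]
tool_rot: [-0.162, 0.987, -0.001, -0.001]
ft_force: [0.4, 0.1, -1.2]
grip_width: 0.0359
grasp_force: 0.0
cap seen [0.6443 0.3081 0.0214] 557
cap rx,ry [-0.002 -0.019] z [0.1282 0.1313 0.1318] 19
cap rx,ry [-0.048 -0.021] z [0.1277 0.1319 0.1327] 19
cap rx,ry [-0.053  0.03 ] z [0.1337 0.1358 0.1361] 18
[ 0.46  0.63  0.25  1.19 -0.    0.13]
pick: above,down,(close),lift
1 x [[-0.6, 0.7, -2.6],[-0.002, -0.001, 0.0]]
4 x [[0.0, 0.0, 23.7],[0.0, 0.0, 0.0]]
3 x [[-0.0, 0.0, -41.6],[0.0, 0.0, 0.0]]
7 x [[5.7, -26.5, -2.9],[0.0, 0.0, 0.149]]
lay: hover,in,(open),back
8 x [[-9.8, -11.6, 7.4],[0.044, -0.091, 0.106]]
4 x [[-0.1, 0.0, 17.4],[-0.0, -0.001, 0.0]]
2 x [[-0.0, -0.0, -29.9],[-0.001, 0.001, 0.001]]
```

```bash
python3 -m creep '[[[-0.6,0.7,0],[-0.002,-0.001,0]],[[0,0,23],[0,0,0]],[[0,0,23],[0,0,0]],[[0,0,23],[0,0,0]],[[0,0,20],[0,0,0]],[[0,0,0],[0,0,0]],[[0,0,0],[0,0,0]]]' 36
python3 -m creep '[[[0,0,2],[0,0,0]],[[0,0,0],[0,0,0]],[[0,0,0],[0,0,0]],[[0,0,0],[0,0,0]],[[0,0,0],[0,0,0]]]' 10
python3 -m creep '[[[0,0,-41.6],[0,0,0]],[[0,0,-41.6],[0,0,0]],[[0,0,-41.6],[0,0,0]]]'
python3 -m creep '[[[5.7,-26.5,-2.9],[0,0,0.149]],[[5.7,-26.5,-2.9],[0,0,0.149]],[[5.7,-26.5,-2.9],[0,0,0.149]],[[5.7,-26.5,-2.9],[0,0,0.149]],[[5.7,-26.5,-2.9],[0,0,0.149]],[[5.7,-26.5,-2.9],[0,0,0.149]],[[5.7,-26.5,-2.9],[0,0,0.149]],[[0,0,0],[0,0,0]]]'
python3 - <<'E'
from h import *
lay()
E
```

```text
clock: 52.42
eef_pos: [0.5901, 0.2925, 0.0097]
tool_rot: [-0.162, 0.987, 0.001, 0.001]
ft_force: [0.3, -0.1, 0.2]
grip_width: 0.0356
grasp_force: 0.0
clock: 53.05
eef_pos: [0.5904, 0.2932, 0.0081]
tool_rot: [-0.163, 0.987, 0.001, 0.002]
ft_force: [0.3, -1.0, 6.2]
grip_width: 0.0134
grasp_force: 58.9
clock: 53.42
eef_pos: [0.5886, 0.2924, 0.132]
tool_rot: [-0.163, 0.987, 0.0, -0.0]
ft_force: [0.6, 0.0, -1.1]
grip_width: 0.0131
grasp_force: 58.9
clock: 54.42
eef_pos: [0.5286, 0.12, 0.1515]
tool_rot: [0.351, 0.936, 0.0, -0.0]
ft_force: [0.2, 0.2, -0.3]
grip_width: 0.013
grasp_force: 58.9
lay: hover,in,(open),back
8 x [[-9.8, -11.5, 7.6],[0.044, -0.092, 0.106]]
4 x [[0.0, 0.0, 17.4],[0.0, 0.001, 0.0]]
2 x [[0.1, 0.1, -30.0],[0.001, -0.0, 0.0]]
```

```bash
python3 -m creep '[[[-9.8,-11.5,7.6],[0.044,-0.092,0.106]],[[-9.8,-11.5,7.6],[0.044,-0.092,0.106]],[[-9.8,-11.5,7.6],[0.044,-0.092,0.106]],[[-9.8,-11.5,7.6],[0.044,-0.092,0.106]],[[-9.8,-11.5,7.6],[0.044,-0.092,0.106]],[[-9.8,-11.5,7.6],[0.044,-0.092,0.106]],[[-9.8,-11.5,7.6],[0.044,-0.092,0.106]],[[-9.8,-11.5,7.6],[0.044,-0.092,0.106]],[[0,0,0],[0,0,0]],[[0,0,0],[0,0,0]]]'
python3 - <<'E'
from h import *
lay()
E
```

```text
clock: 55.68
eef_pos: [0.4881, 0.0011, 0.1266]
tool_rot: [0.666, 0.64, -0.276, 0.266]
ft_force: [-0.3, 0.1, -0.6]
grip_width: 0.0134
grasp_force: 58.9
lay: hover,in,(open),back
1 x [[-1.6, -2.0, 0.7],[0.004, 0.002, 0.002]]
4 x [[-0.0, 0.0, 17.5],[0.0, -0.0, -0.0]]
2 x [[-0.0, 0.0, -30.0],[0.0, -0.0, -0.0]]
```

```bash
python3 -m creep '[[[-1.6,-2,0.7],[0.004,0.002,0.002]],[[0,0,17.5],[0,0,0]],[[0,0,17.5],[0,0,0]],[[0,0,17.5],[0,0,0]],[[0,0,8],[0,0,0]],[[0,0,4],[0,0,0]],[[0,0,2.5],[0,0,0]],[[0,0,0],[0,0,0]],[[0,0,0],[0,0,0]]]'
python3 -m creep '[[[0,0,0],[0,0,0]],[[0,0,0],[0,0,0]],[[0,0,0],[0,0,0]]]' 40
python3 -m creep '[[[0,0,-30],[0,0,0]],[[0,0,-30],[0,0,0]],[[0,0,0],[0,0,0]]]'
python3 - <<'E'
from h import *
incradle();T=regrip(.13,gap=0)
E
```

```text
clock: 56.8
eef_pos: [0.4841, -0.0491, 0.0819]
tool_rot: [0.668, 0.638, -0.277, 0.267]
ft_force: [-0.3, -3.4, 6.8]
grip_width: 0.0135
grasp_force: 59.1
clock: 57.18
eef_pos: [0.4832, -0.0482, 0.08]
tool_rot: [0.668, 0.638, -0.277, 0.265]
ft_force: [-1.4, -0.5, 0.0]
grip_width: 0.0403
grasp_force: 0.0
clock: 57.55
eef_pos: [0.4865, -0.0045, 0.1234]
tool_rot: [0.668, 0.638, -0.275, 0.266]
ft_force: [-0.2, 0.5, -1.5]
grip_width: 0.0402
grasp_force: 0.0
cap along [0.1093 0.1192 0.1297] side [-0.0056  0.0022  0.0101] n1 [-0.0096 -0.0078 -0.0058]
regrip: over,hover,in,(close),out,upright
6 x [[-16.2, 0.1, -10.6],[0.0, 0.131, -0.0]]
6 x [[-13.4, -0.0, 5.6],[0.0, 0.131, 0.0]]
4 x [[-0.0, -0.1, 17.5],[0.0, -0.0, 0.0]]
3 x [[-0.0, 0.1, -30.0],[0.001, -0.0, 0.0]]
6 x [[3.0, -0.0, -6.1],[-0.0, -0.131, 0.0]]
```

```bash
python3 -m creep '[[[-16.2,0,-10.6],[0,0.131,0]],[[-16.2,0,-10.6],[0,0.131,0]],[[-16.2,0,-10.6],[0,0.131,0]],[[-16.2,0,-10.6],[0,0.131,0]],[[-16.2,0,-10.6],[0,0.131,0]],[[-16.2,0,-10.6],[0,0.131,0]],[[-13.4,0,5.6],[0,0.131,0]],[[-13.4,0,5.6],[0,0.131,0]],[[-13.4,0,5.6],[0,0.131,0]],[[-13.4,0,5.6],[0,0.131,0]],[[-13.4,0,5.6],[0,0.131,0]],[[-13.4,0,5.6],[0,0.131,0]]]'
python3 -m creep '[[[0.4,1.2,0.2],[0.003,0,0]],[[0,0,17.5],[0,0,0]],[[0,0,17.5],[0,0,0]],[[0,0,17.5],[0,0,0]],[[0,0,17.5],[0,0,0]],[[0,0,0],[0,0,0]]]'
python3 -m creep '[[[0,0,0],[0,0,0]],[[0,0,0],[0,0,0]],[[0,0,0],[0,0,0]],[[0,0,0],[0,0,0]]]' 10
python3 -m creep '[[[0,0,-30],[0,0,0]],[[0,0,-30],[0,0,0]],[[0,0,-30],[0,0,0]],[[3,0,-6.1],[0,-0.131,0]],[[3,0,-6.1],[0,-0.131,0]],[[3,0,-6.1],[0,-0.131,0]],[[3,0,-6.1],[0,-0.131,0]],[[3,0,-6.1],[0,-0.131,0]],[[3,0,-6.1],[0,-0.131,0]],[[0,0,0],[0,0,0]]]'
python3 - <<'E'
from h import *
hand(.13);well(0,"long",.13)
E
```

```text
clock: 59.1
eef_pos: [0.4789, -0.1284, 0.1629]
tool_rot: [0.668, 0.637, 0.279, -0.265]
ft_force: [-0.4, 0.9, -0.5]
grip_width: 0.0398
grasp_force: 0.0
clock: 59.85
eef_pos: [0.4822, -0.0759, 0.1152]
tool_rot: [0.667, 0.64, 0.275, -0.265]
ft_force: [0.2, 1.1, 0.6]
grip_width: 0.0402
grasp_force: 0.0
clock: 60.35
eef_pos: [0.4835, -0.0779, 0.1154]
tool_rot: [0.668, 0.639, 0.277, -0.264]
ft_force: [0.4, -1.3, 3.7]
grip_width: 0.0167
grasp_force: 62.7
clock: 61.6
eef_pos: [0.4804, -0.1392, 0.2188]
tool_rot: [0.721, 0.693, -0.0, 0.0]
ft_force: [0.4, 0.4, -0.9]
grip_width: 0.0169
grasp_force: 62.2
tail offset tool x,y mm [ 1.3 -0.6] slopes [0.024 0.   ]
[[0.008, -0.001, -0.0006], [0.016, -0.0008, -0.0006], [0.024, -0.0006, -0.0007], [0.032, -0.0004, -0.0006], [0.04, -0.0002, -0.0005], [0.048, 0.0, -0.0005], [0.056, 0.0001, -0.0005], [0.064, 0.0004, -0.0005], [0.072, 0.0004, -0.0005], [0.08, 0.0007, -0.0007], [0.088, 0.001, -0.0002], [0.096, 0.0011, -0.0009]]
well: above,enter,down,(open),up
4 x [[-34.1, 14.7, 5.3],[-0.0, -0.0, -0.062]]
5 x [[-0.0, 0.0, 17.0],[-0.0, -0.0, 0.0]]
3 x [[-0.0, 0.0, -29.4],[-0.0, -0.0, 0.0]]
```

```bash
python3 -m creep '[[[-34.1,14.7,5.3],[0,0,-0.062]],[[-34.1,14.7,5.3],[0,0,-0.062]],[[-34.1,14.7,5.3],[0,0,-0.062]],[[-34.1,14.7,5.3],[0,0,-0.062]],[[0,0,0],[0,-0.024,0]],[[0,0,0],[0,0,0]],[[0,0,0],[0,0,0]]]'
python3 - <<'E'
from h import *
hand(.13);T=pose();A=RC+RY*.026;print("err RX,RY mm",np.round([(T[:3,3]-A)@RX*1e3,(T[:3,3]-A)@RY*1e3],1),"z",T[2,3],"yaw err",np.round(np.cross(T[:3,0],RY)[2],4))
E
```

```text
clock: 62.52
eef_pos: [0.5449, -0.2736, 0.197]
tool_rot: [0.631, 0.776, -0.008, 0.009]
ft_force: [-0.6, 0.3, -0.4]
grip_width: 0.0164
grasp_force: 62.2
tail offset tool x,y mm [ 1.5 -0.5] slopes [0.024 0.001]
[[0.008, -0.0009, -0.0006], [0.016, -0.0006, -0.0005], [0.024, -0.0005, -0.0006], [0.032, -0.0003, -0.0005], [0.04, -0.0001, -0.0004], [0.048, 0.0001, -0.0006], [0.056, 0.0002, -0.0006], [0.064, 0.0005, -0.0004], [0.072, 0.0007, -0.0004], [0.08, 0.0007, -0.0004], [0.088, 0.0011, -0.0007], [0.096, 0.0014, -0.0004]]
err RX,RY mm [-0.8 -0.4] z 0.19730723080472082 yaw err 0.0006
```

```bash
python3 -m creep '[[[1.1,0.8,0],[0,0,0]],[[0.2,0,9],[0,0,0]],[[0.2,0,9],[0,0,0]],[[0.2,0,9],[0,0,0]],[[0,0,0],[0,0,0]]]'
python3 -m creep '[[[0.3,0,12],[0,0,0]],[[0.3,0,12],[0,0,0]],[[0.3,0,12],[0,0,0]],[[0.3,0,12],[0,0,0]],[[0.2,0,9],[0,0,0]],[[0,0,0],[0,0,0]],[[0,0,0],[0,0,0]]]'
python3 - <<'E'
from h import *
T=pose();A=RC+RY*.026;print("err RX,RY mm",np.round([(T[:3,3]-A)@RX*1e3,(T[:3,3]-A)@RY*1e3],1),"z",T[2,3])
E
```

```text
clock: 63.2
eef_pos: [0.5452, -0.2724, 0.1683]
tool_rot: [0.631, 0.776, -0.009, 0.008]
ft_force: [1.1, 0.5, -0.1]
grip_width: 0.0166
grasp_force: 62.2
clock: 64.08
eef_pos: [0.5462, -0.273, 0.1132]
tool_rot: [0.631, 0.776, -0.008, 0.009]
ft_force: [0.5, 0.8, 0.4]
grip_width: 0.0169
grasp_force: 62.2
err RX,RY mm [ 0.4 -0.1] z 0.11316337422012615
```

```bash
python3 -m creep '[[[0,0,2],[0,0,0]],[[0,0,0],[0,0,0]]]'
python3 -m creep '[[[0,0,0],[0,0,0]],[[0,0,0],[0,0,0]],[[0,0,0],[0,0,0]]]' 34
python3 -m creep '[[[-0.7,0,-31],[0,0,0]],[[-0.7,0,-31],[0,0,0]],[[-0.7,0,-31],[0,0,0]],[[0,0,0],[0,0,0]]]'
python3 - <<'E'
from h import *
p=caps();t=tubes(p)[0]
T=plan([(mk([.50,-.05,.19],[-.75,.66,0],-Z),None)])
T=pick(t["tail"],t["cap"],.13,s=1,T=T)
E
```

```text
clock: 64.32
eef_pos: [0.5461, -0.2729, 0.1111]
tool_rot: [0.631, 0.776, -0.008, 0.009]
ft_force: [0.6, -0.3, 0.1]
grip_width: 0.0166
grasp_force: 62.2
clock: 64.7
eef_pos: [0.546, -0.2729, 0.1109]
tool_rot: [0.631, 0.776, -0.008, 0.009]
ft_force: [0.1, -0.2, 0.3]
grip_width: 0.0338
grasp_force: 0.0
clock: 65.2
eef_pos: [0.5478, -0.2735, 0.2071]
tool_rot: [0.631, 0.775, -0.008, 0.012]
ft_force: [0.3, 0.9, 0.1]
grip_width: 0.0342
grasp_force: 0.0
cap rx,ry [-0.004  0.04 ] z [0.1344 0.1366 0.1373] 15
cap rx,ry [-0.052  0.03 ] z [0.1339 0.136  0.1369] 30
tube px [192. 189.] tail [0.6691 0.126 ] cap [0.5417 0.1254] dir [-1.    -0.005] len 0.1273 wid 0.0189
6 x [[37.3, 10.1, 1.9],[-0.001, 0.004, -0.107]]
pick: above,down,(close),lift
6 x [[-5.5, 35.3, 14.9],[-0.0, 0.0, -0.122]]
4 x [[0.1, 0.0, 23.8],[-0.001, -0.0, 0.001]]
3 x [[-0.0, 0.1, -41.7],[0.001, -0.0, -0.0]]
```

```bash
python3 -m creep '[[[37.3,10.1,1.9],[-0.001,0.004,-0.107]],[[37.3,10.1,1.9],[-0.001,0.004,-0.107]],[[37.3,10.1,1.9],[-0.001,0.004,-0.107]],[[37.3,10.1,1.9],[-0.001,0.004,-0.107]],[[37.3,10.1,1.9],[-0.001,0.004,-0.107]],[[37.3,10.1,1.9],[-0.001,0.004,-0.107]]]' 36
python3 -m creep '[[[-5.5,35.3,14.9],[0,0,-0.122]],[[-5.5,35.3,14.9],[0,0,-0.122]],[[-5.5,35.3,14.9],[0,0,-0.122]],[[-5.5,35.3,14.9],[0,0,-0.122]],[[-5.5,35.3,14.9],[0,0,-0.122]],[[-5.5,35.3,14.9],[0,0,-0.122]],[[0,0,0],[0,0,0]],[[0,0,0],[0,0,0]]]'
python3 - <<'E'
from h import *
print(np.round(bot.get_obs()["joint_pos"],2))
p=caps();tubes(p)
T0=pose();p=vision.camera("wrist");W=wcloud(p,T0);im=p["image"].astype(int)
wh=(im.min(-1)>120)&(p["z_map"]>0)&(W[...,2]>.012)&(W[...,2]<.03)&(W[...,0]>.48)&(W[...,0]<.69)&(W[...,1]>.07)&(W[...,1]<.18)
print(wh.sum(),np.round(np.percentile(W[wh],[3,50,97],axis=0),4).tolist())
T=pick([.6691,.126],[.5417,.1254],.13,s=1);T=plan([(mk([.53,.12,.16],[-.75,-.66,0],-Z),None)],T);lay(s=1,T=T)
E
```

```text
clock: 66.0
eef_pos: [0.4977, -0.0484, 0.1874]
tool_rot: [0.353, 0.936, -0.001, -0.003]
ft_force: [0.2, 0.1, -0.2]
grip_width: 0.0358
grasp_force: 0.0
clock: 67.0
eef_pos: [0.6117, 0.1258, 0.0981]
tool_rot: [-0.004, 1.0, -0.001, -0.003]
ft_force: [0.4, -0.2, -1.2]
grip_width: 0.0359
grasp_force: 0.0
[ 0.2   0.57  0.15  1.16 -0.    0.2 ]
cap rx,ry [ 0.001 -0.019] z [0.1285 0.1306 0.1307] 20
cap rx,ry [-0.004  0.038] z [0.1347 0.1367 0.1372] 18
cap rx,ry [-0.048 -0.022] z [0.1293 0.1316 0.1328] 23
cap rx,ry [-0.052  0.03 ] z [0.1337 0.1361 0.1366] 18
2020 [[0.5645, 0.1175, 0.0147], [0.6199, 0.1244, 0.019], [0.6629, 0.1313, 0.0209]]
pick: above,down,(close),lift
1 x [[-1.0, 0.5, -0.7],[-0.001, -0.004, 0.001]]
4 x [[0.0, -0.0, 23.8],[-0.0, 0.0, 0.0]]
3 x [[-0.0, -0.0, -41.7],[-0.0, 0.0, 0.0]]
5 x [[16.6, 3.8, -6.0],[-0.0, 0.0, -0.143]]
lay: hover,in,(open),back
8 x [[14.3, -2.0, 9.7],[0.04, 0.093, -0.096]]
4 x [[-0.0, 0.1, 17.5],[-0.001, -0.001, 0.001]]
2 x [[-0.1, -0.1, -30.0],[0.0, 0.0, -0.001]]
```

```bash
python3 -m creep '[[[-1,0.5,0],[-0.001,-0.004,0.001]],[[0,0,23.5],[0,0,0]],[[0,0,23.5],[0,0,0]],[[0,0,23.5],[0,0,0]],[[0,0,22.5],[0,0,0]],[[0,0,0],[0,0,0]],[[0,0,0],[0,0,0]]]' 36
python3 -m creep '[[[0,0,0],[0,0,0]],[[0,0,0],[0,0,0]],[[0,0,0],[0,0,0]],[[0,0,0],[0,0,0]],[[0,0,0],[0,0,0]]]' 10
python3 -m creep '[[[0,0,-41.7],[0,0,0]],[[0,0,-41.7],[0,0,0]],[[0,0,-41.7],[0,0,0]]]'
python3 -m creep '[[[16.6,3.8,-6],[0,0,-0.143]],[[16.6,3.8,-6],[0,0,-0.143]],[[16.6,3.8,-6],[0,0,-0.143]],[[16.6,3.8,-6],[0,0,-0.143]],[[16.6,3.8,-6],[0,0,-0.143]],[[14.3,-2,9.7],[0.04,0.093,-0.096]],[[14.3,-2,9.7],[0.04,0.093,-0.096]],[[14.3,-2,9.7],[0.04,0.093,-0.096]],[[14.3,-2,9.7],[0.04,0.093,-0.096]],[[14.3,-2,9.7],[0.04,0.093,-0.096]],[[14.3,-2,9.7],[0.04,0.093,-0.096]]]'
python3 - <<'E'
from h import *
print(np.round(bot.get_obs()["joint_pos"],2));lay(s=1)
E
```

```text
clock: 67.97
eef_pos: [0.6145, 0.1266, 0.0075]
tool_rot: [-0.003, 1.0, 0.0, 0.001]
ft_force: [0.6, 0.3, -0.0]
grip_width: 0.0358
grasp_force: 0.0
clock: 68.6
eef_pos: [0.615, 0.1268, 0.008]
tool_rot: [-0.003, 1.0, 0.0, 0.002]
ft_force: [-1.5, -1.4, 6.0]
grip_width: 0.0132
grasp_force: 58.8
clock: 68.97
eef_pos: [0.6134, 0.1269, 0.1326]
tool_rot: [-0.003, 1.0, 0.0, 0.0]
ft_force: [-0.0, -0.2, -0.3]
grip_width: 0.0133
grasp_force: 58.7
clock: 70.35
eef_pos: [0.4892, 0.0348, 0.1268]
tool_rot: [-0.585, 0.755, -0.206, -0.213]
ft_force: [0.5, -0.7, 0.1]
grip_width: 0.0136
grasp_force: 58.6
[ 0.38  0.52 -0.02  1.36 -0.51 -0.85]
lay: hover,in,(open),back
2 x [[14.2, -1.7, 10.5],[0.037, 0.09, -0.092]]
4 x [[0.0, -0.0, 17.5],[-0.0, 0.0, -0.0]]
2 x [[0.0, -0.0, -30.0],[-0.0, 0.0, -0.001]]
```

```bash
python3 -m creep '[[[14.2,-1.7,10.5],[0.037,0.09,-0.092]],[[14.2,-1.7,10.5],[0.037,0.09,-0.092]],[[0,0,0],[0,0,0]],[[0,0,0],[0,0,0]]]'
python3 - <<'E'
from h import *
lay(s=1)
E
```

```text
clock: 70.85
eef_pos: [0.4864, 0.0002, 0.1275]
tool_rot: [-0.637, 0.67, -0.264, -0.274]
ft_force: [0.3, 0.1, 0.5]
grip_width: 0.0132
grasp_force: 58.7
lay: hover,in,(open),back
1 x [[0.3, 0.2, 0.6],[0.001, 0.005, -0.006]]
4 x [[0.0, 0.0, 17.5],[-0.0, 0.0, -0.0]]
2 x [[0.0, 0.0, -30.0],[-0.0, 0.0, -0.0]]
```

```bash
python3 -m creep '[[[0.3,0.2,0.6],[0.001,0.005,-0.006]],[[0,0,17.5],[0,0,0]],[[0,0,17.5],[0,0,0]],[[0,0,17.5],[0,0,0]],[[0,0,8],[0,0,0]],[[0,0,4],[0,0,0]],[[0,0,2.5],[0,0,0]],[[0,0,0],[0,0,0]],[[0,0,0],[0,0,0]]]'
python3 -m creep '[[[0,0,0],[0,0,0]],[[0,0,0],[0,0,0]],[[0,0,0],[0,0,0]]]' 40
python3 -m creep '[[[0,0,-30],[0,0,0]],[[0,0,-30],[0,0,0]],[[0,0,0],[0,0,0]]]'
python3 - <<'E'
from h import *
incradle();p=vision.camera("scene");cv2.imwrite("pics/s8.png",cv2.resize(p["image"][100:260,130:340],None,fx=3,fy=3))
T=regrip(.13,s=1,gap=0)
E
```

```text
clock: 71.97
eef_pos: [0.4847, -0.0478, 0.0803]
tool_rot: [-0.639, 0.667, -0.266, -0.276]
ft_force: [2.2, 1.4, 2.8]
grip_width: 0.0132
grasp_force: 58.9
clock: 72.35
eef_pos: [0.4831, -0.0485, 0.0795]
tool_rot: [-0.639, 0.666, -0.265, -0.278]
ft_force: [-0.8, 0.2, -0.4]
grip_width: 0.0402
grasp_force: 0.0
clock: 72.72
eef_pos: [0.4867, -0.0046, 0.123]
tool_rot: [-0.64, 0.666, -0.266, -0.276]
ft_force: [0.3, 0.4, -0.3]
grip_width: 0.04
grasp_force: 0.0
cap along [0.1106 0.1206 0.1302] side [-0.0063  0.0009  0.0081] n1 [-0.0096 -0.0079 -0.0061]
regrip: over,hover,in,(close),out,upright
6 x [[16.2, -0.1, -10.8],[0.0, -0.131, 0.0]]
6 x [[13.4, 0.0, 5.7],[0.0, -0.131, 0.0]]
4 x [[-0.0, 0.0, 17.5],[0.001, -0.0, -0.0]]
3 x [[-0.0, 0.0, -30.0],[-0.001, -0.0, -0.0]]
6 x [[-3.0, 0.0, -6.2],[0.0, 0.131, 0.0]]
```

View pics/s8.png

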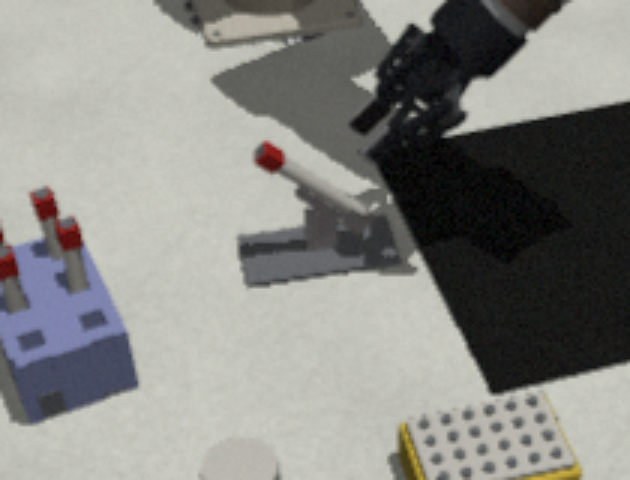

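The last tube lies in the cradle, cap (268,157) uphill. Four caps stand in the rack at the left, and two wells are free: (92,322) in the long row and (32,340) in the short row.

```bash
python3 -m creep '[[[16.2,0,-10.8],[0,-0.131,0]],[[16.2,0,-10.8],[0,-0.131,0]],[[16.2,0,-10.8],[0,-0.131,0]],[[16.2,0,-10.8],[0,-0.131,0]],[[16.2,0,-10.8],[0,-0.131,0]],[[16.2,0,-10.8],[0,-0.131,0]],[[13.4,0,5.7],[0,-0.131,0]],[[13.4,0,5.7],[0,-0.131,0]],[[13.4,0,5.7],[0,-0.131,0]],[[13.4,0,5.7],[0,-0.131,0]],[[13.4,0,5.7],[0,-0.131,0]],[[13.4,0,5.7],[0,-0.131,0]]]'
python3 -m creep '[[[0,0,0],[0,0,0]],[[0,0,17.5],[0,0,0]],[[0,0,17.5],[0,0,0]],[[0,0,17.5],[0,0,0]],[[0,0,17.5],[0,0,0]],[[0,0,0],[0,0,0]]]'
python3 -m creep '[[[0,0,0],[0,0,0]],[[0,0,0],[0,0,0]],[[0,0,0],[0,0,0]],[[0,0,0],[0,0,0]]]' 10
python3 -m creep '[[[0,0,-30],[0,0,0]],[[0,0,-30],[0,0,0]],[[0,0,-30],[0,0,0]],[[-3,0,-6.2],[0,0.131,0]],[[-3,0,-6.2],[0,0.131,0]],[[-3,0,-6.2],[0,0.131,0]],[[-3,0,-6.2],[0,0.131,0]],[[-3,0,-6.2],[0,0.131,0]],[[-3,0,-6.2],[0,0.131,0]],[[0,0,0],[0,0,0]]]'
python3 - <<'E'
from h import *
hand(.13);well(1,"long",.13,s=1)
E
```

```text
clock: 74.32
eef_pos: [0.4796, -0.1275, 0.1631]
tool_rot: [-0.638, 0.667, 0.266, 0.277]
ft_force: [-0.2, -0.1, -0.9]
grip_width: 0.0398
grasp_force: 0.0
clock: 75.08
eef_pos: [0.4817, -0.0754, 0.1152]
tool_rot: [-0.64, 0.667, 0.265, 0.275]
ft_force: [-0.2, 0.4, -0.6]
grip_width: 0.0401
grasp_force: 0.0
clock: 75.58
eef_pos: [0.4831, -0.0774, 0.1153]
tool_rot: [-0.639, 0.667, 0.264, 0.276]
ft_force: [0.0, -1.7, 5.0]
grip_width: 0.0166
grasp_force: 62.1
clock: 76.82
eef_pos: [0.48, -0.1389, 0.2192]
tool_rot: [-0.693, 0.721, -0.0, -0.001]
ft_force: [0.3, -0.9, -0.9]
grip_width: 0.0166
grasp_force: 61.5
tail offset tool x,y mm [-0.6 -0.8] slopes [-0.024 -0.009]
[[0.008, 0.0018, 0.0002], [0.016, 0.0015, 0.0001], [0.024, 0.0014, -0.0001], [0.032, 0.0012, -0.0], [0.04, 0.0009, -0.0002], [0.048, 0.0008, -0.0001], [0.056, 0.0005, -0.0003], [0.064, 0.0004, -0.0002], [0.072, 0.0002, -0.0006], [0.08, 0.0, -0.0005], [0.088, -0.0002, -0.0004], [0.096, -0.0003, -0.0008]]
well: above,enter,down,(open),up
4 x [[32.3, -26.7, 5.4],[0.0, -0.0, -0.061]]
5 x [[0.0, -0.0, 17.0],[0.0, -0.0, -0.0]]
3 x [[0.1, -0.0, -29.4],[0.001, -0.0, -0.0]]
```

```bash
python3 -m creep '[[[32.3,-26.7,5.4],[0,0,-0.061]],[[32.3,-26.7,5.4],[0,0,-0.061]],[[32.3,-26.7,5.4],[0,0,-0.061]],[[32.3,-26.7,5.4],[0,0,-0.061]],[[0,0,0],[0,0.024,0]],[[0,0,0],[0,0,0]],[[0,0,0],[0,0,0]]]'
python3 - <<'E'
from h import *
p,T,W=hand(.13);im=p["image"].astype(int);cv2.imwrite("pics/w9.png",p["image"])
A=RC+RX*.048+RY*.026;print("err RX,RY mm",np.round([(T[:3,3]-A)@RX*1e3,(T[:3,3]-A)@RY*1e3],1),"z",T[2,3],"yaw",np.round(np.cross(T[:3,0],-RY)[2],4))
m=(W[...,2]>.062)&(W[...,2]<.076)&(p["z_map"]>0)&(im[...,0]-im[...,2]>15)&(W[...,1]<-.15)&(W[...,0]>.4)
D=W[m]-RC;print(m.sum(),np.round(np.percentile(D@RX,[.3,99.7]),4),np.round(np.percentile(D@RY,[.3,99.7]),4))
E
```

```text
clock: 77.75
eef_pos: [0.5919, -0.2639, 0.1975]
tool_rot: [0.775, -0.632, 0.009, 0.008]
ft_force: [0.2, 0.3, -0.1]
grip_width: 0.0168
grasp_force: 61.4
tail offset tool x,y mm [-0.8 -0.8] slopes [-0.025 -0.008]
[[0.008, 0.0016, 0.0001], [0.016, 0.0014, -0.0], [0.024, 0.0013, -0.0002], [0.032, 0.0009, -0.0], [0.04, 0.0007, -0.0002], [0.048, 0.0007, -0.0004], [0.056, 0.0005, -0.0005], [0.064, 0.0003, -0.0001], [0.072, -0.0, -0.0008], [0.08, -0.0001, -0.0006], [0.088, -0.0004, -0.0004], [0.096, -0.0006, -0.0008]]
err RX,RY mm [-1.1 -0.6] z 0.1975195604014784 yaw 0.004
12325 [-0.0735  0.0725] [-0.0442  0.047 ]
```

View pics/w9.png

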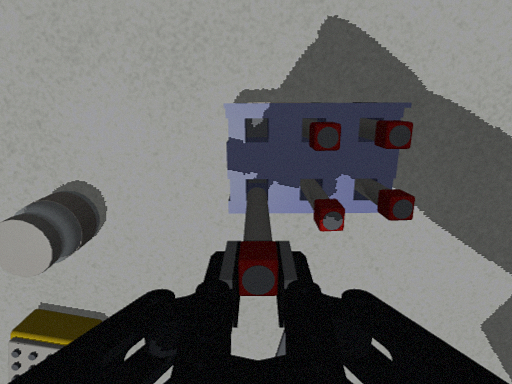

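The left well of the near (long) row, at (258,187), is free, and the tail at (258,195) is over it. The tube needs to go about 1.8 mm towards +RY.

```bash
python3 -m creep '[[[-1.8,0,0],[0,0,-0.004]],[[-0.2,0,9],[0,0,0]],[[-0.2,0,9],[0,0,0]],[[-0.2,0,9],[0,0,0]],[[0,0,0],[0,0,0]]]'
python3 -m creep '[[[-0.3,0,12],[0,0,0]],[[-0.3,0,12],[0,0,0]],[[-0.3,0,12],[0,0,0]],[[-0.3,0,12],[0,0,0]],[[-0.2,0,9],[0,0,0]],[[0,0,0],[0,0,0]],[[0,0,0],[0,0,0]]]'
```

```text
clock: 78.42
eef_pos: [0.5914, -0.2621, 0.1682]
tool_rot: [0.776, -0.631, 0.008, 0.009]
ft_force: [-0.7, -0.3, 0.2]
grip_width: 0.0166
grasp_force: 61.4
clock: 79.3
eef_pos: [0.5924, -0.2627, 0.1133]
tool_rot: [0.776, -0.631, 0.009, 0.008]
ft_force: [-0.7, -0.1, 0.2]
grip_width: 0.0166
grasp_force: 61.4
```

```bash
python3 -m creep '[[[0,0,2],[0,0,0]],[[0,0,0],[0,0,0]]]'
python3 -m creep '[[[0,0,0],[0,0,0]],[[0,0,0],[0,0,0]],[[0,0,0],[0,0,0]]]' 34
python3 -m creep '[[[0.7,0,-31],[0,0,0]],[[0.7,0,-31],[0,0,0]],[[0.7,0,-31],[0,0,0]],[[-50,0,0],[0,0,0]],[[-50,0,0],[0,0,0]],[[-50,0,0],[0,0,0]],[[-50,0,0],[0,0,0]],[[0,0,0],[0,0,0]]]'
python3 - <<'E'
from h import *
p=caps();print(len(tubes(p)))
for q in("tip_box","jar"):print(q,[np.round(r["position"],1) for r in vision.place_of(p,q)[:1]])
p=vision.camera("scene");cv2.imwrite("pics/s10.png",cv2.resize(p["image"][140:300,100:340],None,fx=3,fy=3))
E
```

```text
clock: 79.55
eef_pos: [0.5922, -0.2626, 0.1111]
tool_rot: [0.776, -0.631, 0.009, 0.008]
ft_force: [0.7, 0.1, -0.4]
grip_width: 0.0167
grasp_force: 61.4
clock: 79.92
eef_pos: [0.5922, -0.2626, 0.111]
tool_rot: [0.776, -0.631, 0.009, 0.009]
ft_force: [1.2, -0.5, 0.5]
grip_width: 0.0342
grasp_force: 0.0
clock: 80.92
eef_pos: [0.5506, -0.0635, 0.1992]
tool_rot: [0.778, -0.629, 0.009, 0.008]
ft_force: [0.4, -0.8, 0.0]
grip_width: 0.0338
grasp_force: 0.0
cap rx,ry [0.041 0.038] z [0.1336 0.1357 0.1361] 14
cap rx,ry [-0.002 -0.019] z [0.1286 0.1301 0.1312] 19
cap rx,ry [-0.004  0.039] z [0.1332 0.135  0.1354] 14
cap rx,ry [-0.048 -0.02 ] z [0.1285 0.1307 0.1313] 19
cap rx,ry [-0.053  0.031] z [0.1332 0.1354 0.1366] 16
0
tip_box [array([233.9, 116.6])]
jar [array([309.5, 113.4])]
```

View pics/s10.png

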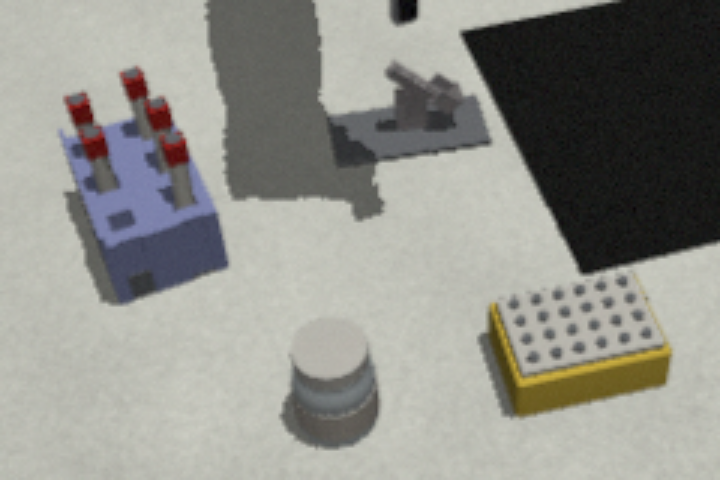

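All five tubes stand in the rack: two in the short row, three in the long row. The pad is empty, and the tip box and jar are in place.

```bash
python3 -c "
from workcell import workorder
print(workorder.job_done())"
```

```text
the job is handed in; nothing more can be done
None
```

All five tubes present (two short, three long) stand upright, cap up, in their right rack rows; cap heights matched across each row in the last camera check, the tip box and jar were not touched, and the job is handed in at about 81 s.

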